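# Cover the slide incubator and latch the cover

## Task

Lift the orange cover by its black knob off the steel dish, lay it flat on the sloping deck of the slide incubator and slide it down under the lip at the low end until you feel it press against the stop bar hidden there, whose setting changes. Then secure it by turning the red latch over its upper edge as far as it goes. Handle the cover gently, do not drop it or force it, and leave the timer, tape, vial and marker where they are.

Things in the scene. Friction and masses are not known exactly. Their poses are not given: they have to be found in the camera images.
- incubator: White wedge-shaped slide incubator, fixed to the table, about 150 mm deep and 152 wide, rising from about 42 mm at the front lip to 122 mm at the back rail. Origin: centre of its underside; x points to its back (away from the robot at yaw 0), z up.
- deck: Sloping deck of the incubator, inclined 30 degrees, falling to the front: a white frame round a shallow pocket with glass slides; the deck surface is z = 0. x points up the slope, y to the left seen from the front, z square out of the deck. Origin: where the centre of the cover's underside lies when home, if the stop bar is set fully up. Side guides 6 mm high have inner faces at y = -64 and +64 mm.
- ledge: Grey ledge with a lip at the deck's low end; origin and axes as the deck's. Hidden under the lip is a steel stop bar, clamped anywhere from x = -55 to x = -63 mm (face); its setting differs each time and is not reported: feel for it. So the home cover's centre is at x = 0 to -8 mm.
- lip (a point): Middle of the lip's upper edge: deck x = -49, y = 0, z = 18 mm. The lip is 5 mm thick, its underside at z = 13 mm, and overhangs the stop bar. Lay the cover down 6 to 17 mm up the slope from the deck's origin, then slide it down under the lip; it does not slide by its own weight. Axes as the deck's.
- rail (a point): Middle of the grey rail across the deck's upper end that carries the latch: on its top face, deck x = 86, y = 0, z = 8 mm. The rail runs from x = 72 to 100 mm, over the whole width. Axes as the deck's.
- cover: Loose orange cover plate, 110 (x) x 120 (y) x 8 mm, about 0.2 kg. Origin: centre of its underside, z out of its top. On its middle stands a black bar knob 36 mm long (x), 14 wide (y), rising from z = 8 to z = 44 mm. The same either way round; it goes on with its x along the deck's x. It starts lying flat and loose on the dish's rim.
- dish: Open steel dish, fixed to the table, 100 x 110 x 42 mm. Origin: centre of its underside.
- latch (a joint): Turn of the red latch about the deck's z, at deck x = 86 mm, y = 0 (rad). 0: nose to the deck's +y, parked clear of the cover; grows counter-clockwise seen from above to the closed stop at 1.571, nose down the slope, 14 to 22 mm over the upper edge of a cover that is home. Other stop -0.4; starts between -0.25 and 0.12. Friction about 0.12 N m; stays where it is left.
- latch_grip (a point): Point on the latch's turning axis, 40 mm out of the deck, inside its upright grip fin. The fin is 14 mm thick and 36 mm long (along the nose), rising from 18 to 52 mm out of the deck. Axes turn with the latch: y toward the nose, z out of the deck.
- latch_nose (a point): Top of the latch's nose, near its end: 45 mm from the turning axis, 18 mm out of the deck. The latch bar is 14 mm wide, 78 mm long (from 25 mm behind the axis to 53 mm ahead of it), from 10 to 18 mm out of the deck, 2 mm clear over the cover.
- timer: kitchen-style white timer, 61x61x21 mm; a loose bystander. Origin: centre of its underside.
- tape_roll: roll of white tape lying flat, 53 mm across, 18 high; a loose bystander. Origin: centre of its underside.
- vial: small brown vial with green cap, 21 mm across, 45 high; a loose bystander. Origin: centre of its underside.
- marker: white marker with black cap, lying, 130 mm long along its y; a loose bystander. Origin: centre of its underside.

How it is judged (in metres and radians):
On the way, in this order (a step that is already met when the one before it is completed fails the run):
1. the cover is lifted clear of the dish (its underside 70 mm or more over the table) (height (world z) of cover above 0.07 m and contact force between cover and dish below 0.05 N and contact force between cover and the fingers above 0.5 N), for 0.2 s.
2. the cover lies flat on the deck and is pressed home under the lip against the hidden stop bar (over 2 N), with the latch still open (x of cover in the frame of deck between -0.011 and 0.0025 m and y of cover in the frame of deck between -0.008 and 0.008 m and z of cover in the frame of deck between -0.003 and 0.003 m and angle between the z axis of cover and the z axis of deck, either way round below 0.05 rad and angle between the x axis of cover and the x axis of deck, either way round below 0.08 rad and value of joint latch below 0.7 rad and contact force between cover and ledge above 2 N), for 0.06 s.
At the end, for the whole second after the job is handed in: The cover lies flat on the deck, tucked under the lip: its centre between -11 and +2.5 mm along the slope from the deck's origin, 8 mm across it, 3 mm out of it, 0.05 rad of flat and 0.08 rad of square; the latch is turned at least to 1.49 rad (stop at 1.571); all at rest and released (x of cover in the frame of deck between -0.011 and 0.0025 m and y of cover in the frame of deck between -0.008 and 0.008 m and z of cover in the frame of deck between -0.003 and 0.003 m and angle between the z axis of cover and the z axis of deck, either way round below 0.05 rad and angle between the x axis of cover and the x axis of deck, either way round below 0.08 rad and value of joint latch above 1.49 rad and linear speed of cover below 0.01 m/s and velocity of joint latch between -0.05 and 0.05 rad/s); the robot touches nothing.
It fails at once if the cover is dropped on or forced against the incubator (more than 100 N) (contact force between cover and incubator above 100 N).
It fails at once if the timer is moved more than 30 mm (distance of timer from where it was at the start of the episode above 0.03 m).
It fails at once if the tape_roll is moved more than 30 mm (distance of tape_roll from where it was at the start of the episode above 0.03 m).
It fails at once if the vial is moved more than 30 mm (distance of vial from where it was at the start of the episode above 0.03 m).
It fails at once if the marker is moved more than 30 mm (distance of marker from where it was at the start of the episode above 0.03 m).
It also fails if it takes over 51 s, if anything falls off the work surface, if the arm or the gripper's body presses on something with over 40 N, if the wrist force passes 120 N, or if a joint passes its speed limit or range.

## Robot

A 6-joint arm with a two-finger parallel gripper is mounted at the origin on a cart in front of the work surface, level with it; the furniture and walls round the work are solid. World frame = base frame: x ahead of the robot, y to its left, z up, the work surface at z = 0. Lengths are in mm, angles in rad, forces in N, time in s.
With the tool pointing down it reaches from about 350 to 875 mm from the base axis. Payload 4.2 kg.
Tool frame: the origin (TCP) lies between the finger pads; the fingertips stand 14 mm ahead of it and the grasp point (between the pads) lies 5 mm behind it; z points along the fingers, y is the line along which they close (so a half turn about z gives the same grasp; the last joint's range is limited). The gripper opens to 85 mm and grips with 20 to 120 N. Pads are 22 mm wide; open, the fingers measure 114 mm over their backs; the gripper's body (76 mm by 85 mm) begins 54 mm behind the grasp point. The pads swing forward as they close: fully open they stand 13 mm farther back than shut.
Start: joints at [1.541, 0.385, 0.008, 0, -1.194, -0.259], TCP at [177.969, 599.105, 245.312] pointing down, gripper open.
Joint ranges: [-3.14, 3.14], [-1.21, 2.06], [-1.07, 1.41], [-3.16, 2.05], [-2.99, -0.16], [-3.1, 3.1]. Speed limits (rad/s): [2.79, 2.79, 3.14, 3.14, 3.14, 3.14].

## Interface

Orientations are given as a unit quaternion [x, y, z, w].
In Python, from bench import * gives the robot as it stands.
- The arm moves only by the tool carry_out, never from a script. Its argument "motion" is a list of rows, each a list of 7 numbers: the turn, a rotation vector about the tool's x, y, z in rad, then the shift along the tool's x, y, z in mm, then the opening, from -1 (shut) to 1 (fully open), so that 0 is half open. A call has 1 to 5 rows; each row is the pose to reach, as a shift and turn from the pose commanded when the call began, along the tool's axes at that moment; what a row does not reach only later rows make up. A row lasts 1/8 s, in which the tool goes at most 62.5 mm and 10.7 degrees, less where a joint would pass 70% of its speed; a pose out of reach is approached as far as the arm can. A call with a gripper value outside its range is refused whole. The fingers move at their own pace and stop on an object; the grip force is fixed at half the most. Time passes only in rows, so rows that repeat a pose let the fingers close. It gives the time, the measured TCP pose, the force, the opening and the grip force at its end, in the units of the state.
- read_state(): the state, without advancing time (a new reading comes with each control period).
- get_image(name): name is "scene" or "top" or "wrist"; returns a dict with "color" (420x560x3 uint8, blue, green, red), "mtx" (3x3 intrinsics, pixels), "position" and "orientation" of the camera in the world. Camera axes: x right, y down, z forward; pixel columns grow to the right and rows downward; lengths in mm; the calibration is good to about 2 mm. A picture is of the moment at which its call begins. There is no depth.
- job_done(): hands the job in; it is judged then, once.
The state is a dict: "clock": time; "joints": joint angles; "joint_vel": joint speeds; "joint_efforts": joint torques, N m; "position": TCP position; "ee_rot": TCP orientation; "contact_force": force on the tool from outside, world axes, zero at the start; "wrist_torque": the same for the moment, N m; "gripper_width": finger opening in mm; "grasp_force": force on a finger pad.
Only numpy, scipy, OpenCV 4.12 (cv2) and the standard library are available. Lean on these libraries where they do the work, as an engineer would, in place of code of your own. Each camera call takes 0.05 s, during which the arm holds its last target. There are 200 camera calls.

## Working session

There is one attempt and no reset: what is moved stays moved. The work goes in short steps, Python scripts to look and compute and a tool call to move; the robot and the scene stay as the last step left them, time stands still between calls to the robot, and variables do not carry over. Pictures are saved under pics/ and viewed, at most 10 in all, crops included, and the job is handed in when it is done.

Besides the shell and the picture viewer there is one more tool, called after "Request:" as name(argument=value, ...) on one line, values as JSON. carry_out: Moves the arm, as the interface text tells. Its arguments: {"type":"object","properties":{"motion":{"type":"array"}},"required":["motion"]}

```bash
ls; mkdir -p pics
python3 - <<'E'
from bench import *
import cv2,numpy as np,pickle
d={}
for n in("scene","top"):
    d[n]=get_image(n); cv2.imwrite(f"pics/{n}0.png",d[n]["color"]); print(n,d[n]["mtx"],d[n]["position"],d[n]["orientation"])
pickle.dump(d,open("im0.pkl","wb"))
s=read_state();print(s)
E
```

```text
pics
scene [[448.73019959   0.         279.45696215]
 [  0.         448.73019959 211.34544847]
 [  0.           0.           1.        ]] [ 244.91063144 -795.73670489  830.45472976] [ 0.92017395 -0.1801539   0.07331661 -0.33977809]
top [[514.87731195   0.         268.76258636]
 [  0.         514.87731195 209.80757995]
 [  0.           0.           1.        ]] [ 322.58930332 -229.736494   1272.51396679] [-0.70220072  0.70707039 -0.05955171  0.05847404]
{'clock': 0.1, 'joints': array([ 1.54059682e+00,  3.85480032e-01,  6.77221277e-03, -4.25489098e-04,
       -1.19402128e+00, -2.58603794e-01]), 'joint_vel': array([-0.00218892,  0.00055957,  0.00406175,  0.00062804, -0.00210494,
       -0.00055362]), 'joint_efforts': array([-6.89581179e-05, -3.93318522e+01,  1.88930601e+01,  4.19800624e+00,
       -2.60286361e-03,  6.20741474e-06]), 'position': array([177.84492368, 598.64673179, 244.33594821]), 'ee_rot': array([ 9.89580410e-01, -1.43977913e-01, -8.63345916e-05,  9.82622701e-04]), 'contact_force': array([ 0.71803416,  0.47365373, -0.53896974]), 'wrist_torque': array([-0.00487682, -0.00182732,  0.00806519]), 'grasp_force': 0.0, 'gripper_width': 85.36990299408718}
```

View pics/scene0.png

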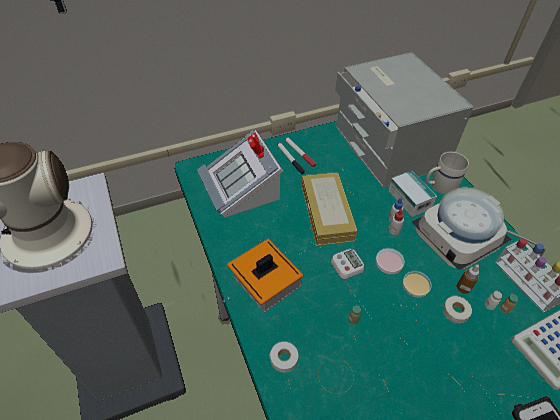

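View pics/top0.png

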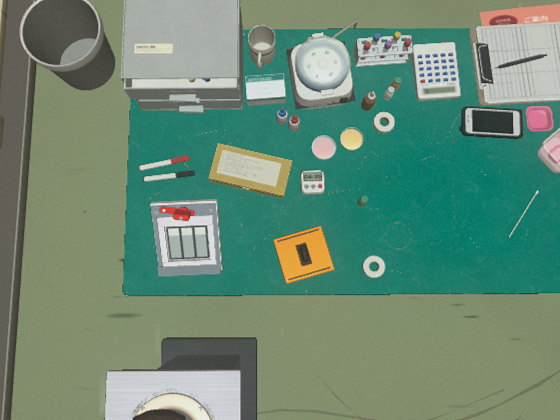

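Run:
```python
import cv2,numpy as np,pickle
d=pickle.load(open("im0.pkl","rb"))
def crop(n,x,y,w,h,f):
    c=cv2.resize(d[n]["color"][y:y+h,x:x+w],None,fx=f,fy=f,interpolation=cv2.INTER_CUBIC)
    for i in range(0,w,10):
        cv2.line(c,(i*f,0),(i*f,6),(0,255,255),1); cv2.putText(c,str(x+i),(i*f,16),0,.35,(0,255,255),1)
    for i in range(0,h,10):
        cv2.line(c,(0,i*f),(6,i*f),(0,255,255),1); cv2.putText(c,str(y+i),(8,i*f+4),0,.35,(0,255,255),1)
    return c
a=crop("top",145,192,80,90,5); b=crop("scene",192,125,80,90,5)   # 400x450
m=np.hstack([a,b]); cv2.imwrite("pics/inc.png",m)
for n in d:
    hsv=cv2.cvtColor(d[n]["color"],cv2.COLOR_BGR2HSV)
    o=cv2.inRange(hsv,(8,150,120),(20,255,255)); o=cv2.morphologyEx(o,cv2.MORPH_CLOSE,np.ones((9,9)))
    k,_=cv2.findContours(o,0,1)
    for c in sorted(k,key=cv2.contourArea)[-2:]: print(n,cv2.contourArea(c),cv2.minAreaRect(c),cv2.approxPolyDP(c,4,True).reshape(-1,2).tolist())
cv2.imwrite("pics/cov.png",np.hstack([crop("top",265,217,80,75,5),crop("scene",222,232,80,75,5)]))
```

```text
scene 0.0 ((306.0, 204.0), (0.0, 0.0), 0.0) [[306, 204]]
scene 2516.5 ((264.73101806640625, 269.7275695800781), (57.723751068115234, 51.38177490234375), 49.76364517211914) [[268, 239], [227, 264], [260, 303], [302, 276]]
top 2222.5 ((303.18157958984375, 254.11288452148438), (46.341915130615234, 50.212615966796875), 73.49564361572266) [[320, 226], [273, 240], [287, 283], [333, 269]]
```

View pics/inc.png

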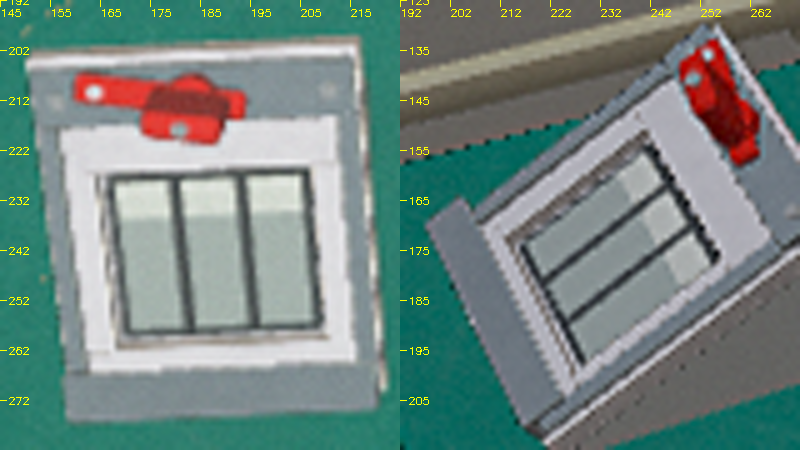

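View pics/cov.png

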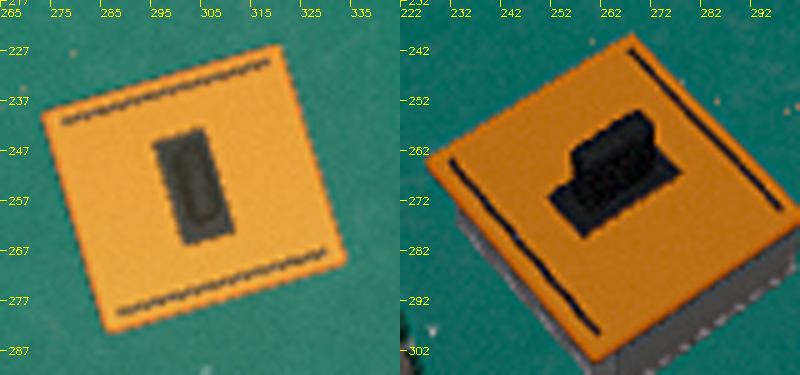

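```bash
cat > h.py <<'E'
import numpy as np
from scipy.spatial.transform import Rotation as R
from scipy.optimize import least_squares
def proj(im,P):
    p=(np.asarray(P)-im["position"])@R.from_quat(im["orientation"]).as_matrix()
    q=p@np.asarray(im["mtx"]).T
    return q[:,:2]/q[:,2:]
def deckT(p):  # x,y,yaw, h0 -> rotation, origin of deck
    return R.from_euler("z",p[2])*R.from_euler("y",-np.pi/6), np.array([p[0],p[1],p[3]])
E
python3 - <<'E'
import pickle
from h import *
d=pickle.load(open("im0.pkl","rb"))
# cover
ct=np.array([[280,45],[42,117],[108,332],[347,262]])/5+[265,217]-.1
cs=np.array([[232,35],[28,157],[198,362],[400,215]])/5+[222,232]-.1
L=np.array([[55,-60,8],[55,60,8],[-55,60,8],[-55,-60,8]])
for oneway in (("top","scene"),("top",),("scene",)):
    def f(p):
        P=R.from_euler("z",p[2]).apply(L)+[p[0],p[1],42]
        return np.concatenate([(proj(d[n],P)-dict(top=ct,scene=cs)[n]).ravel() for n in oneway])
    s=least_squares(f,[300,-300,.2],loss="soft_l1");print("cover",oneway,s.x,np.round(s.fun,1))
# incubator
def T(l):return np.array(l)/5+[145,192]-.1
def S(l):return np.array(l)/5+[192,125]-.1
D={"top":([[-49,76,18],[-49,-76,18],[72,76,8],[72,-76,8],[100,76,8],[100,-76,8],[86,0,52]],T([[65,375],[376,358],[37,127],[358,116],[31,68],[357,54],[180,129]])),
   "scene":([[-49,76,18],[100,76,8]],S([[62,198],[303,28]]))}
def f(p,names=("top","scene")):
    r,o=deckT(p); out=[]
    for n in names: out.append((proj(d[n],r.apply(D[n][0])+o)-D[n][1]).ravel())
    a=p[4]; N=[[86-45*np.sin(a),45*np.cos(a),18]]
    out.append((proj(d["top"],r.apply(N)+o)-T([93,92])).ravel())
    return np.concatenate(out)
s=least_squares(f,[300,150,0,65,0],loss="soft_l1");print("deck",s.x,np.round(s.fun,1))
s2=least_squares(lambda p:np.append(f(p,("top",)),p[3]-65),[300,150,0,65,0],loss="soft_l1");print("deck top",s2.x,np.round(s2.fun,1))
E
```

```text
cover ('top', 'scene') [ 419.47414334 -317.19459325   -4.78370801] [-37.7   2.6   6.9  38.6  40.3  -1.3  -5.2 -37.9  15.2   4.3   2.   -6.1
 -18.2  -2.8  -0.9  10.2]
cover ('top',) [ 4.20580580e+02 -3.14671449e+02  2.81906979e-01] [ 0.  -0.5 -0.4 -0.7 -0.2  0.9  0.6  0.3]
cover ('scene',) [ 422.22849646 -314.90362469   58.43514108] [ 2.3 -0.5 -1.6  4.8 -2.2  0.3  2.9 -3.9]
deck [ 448.53024185  -40.24465348 -351.81993717   57.97582362  -69.2518841 ] [-1.2 -0.2  0.8  0.3 -0.9  0.3  1.  -0.5 -1.1  0.7  0.3  0.5  0.4 -0.3
  0.3  0.3  0.6 -0.1 -0.1 -0. ]
deck top [ 326.56138396  124.66304543 -358.93577949   63.44195623  -26.72197046] [-79.8  21.5 -98.2  72.2 -46.   36.1 -64.6  86.6 -38.7  39.8 -57.7  91.2
 -61.   62.2 -23.4  51.7  -1.6]
```

```bash
cat >> h.py <<'E'
def rel(pos,Rt,s):
    R0=R.from_quat(s["ee_rot"])
    return np.round((R0.inv()*Rt).as_rotvec(),3), np.round(R0.inv().apply(np.asarray(pos)-s["position"]),1)
def down(a): return R.from_euler("z",a)*R.from_euler("x",np.pi)
E
python3 - <<'E'
from bench import *
from h import *
import pickle
d=pickle.load(open("im0.pkl","rb"))
ct=np.array([[280,45],[42,117],[108,332],[347,262]])/5+[265,217]-.1
cs=np.array([[400,215],[232,35],[28,157],[198,362]])/5+[222,232]-.1
L=np.array([[55,-60,8],[55,60,8],[-55,60,8],[-55,-60,8]])
for w in (("top","scene"),("top",),("scene",)):
    def f(p):
        P=R.from_euler("z",p[2]).apply(L)+[p[0],p[1],42]
        return np.concatenate([(proj(d[n],P)-dict(top=ct,scene=cs)[n]).ravel() for n in w])
    s=least_squares(f,[420,-315,.28],loss="soft_l1");print("cover",w,s.x,np.round(s.fun,1))
print(rel([390,-40,330],down(0.0),read_state()))
E
```

```text
cover ('top', 'scene') [ 4.21350690e+02 -3.14349774e+02  2.78464485e-01] [-0.  -0.8 -0.5 -1.1 -0.4  0.6  0.4  0.1  2.1  0.2 -0.  -0.8 -1.2  0.7
 -0.6  0.4]
cover ('top',) [ 4.20580580e+02 -3.14671449e+02  2.81906956e-01] [ 0.  -0.5 -0.4 -0.7 -0.2  0.9  0.6  0.3]
cover ('scene',) [ 4.21965253e+02 -3.13995914e+02  2.76912947e-01] [ 2.2  0.   0.2 -1.  -1.   0.4 -0.5  0.1]
(array([ 0.002,  0.   , -0.289]), array([385.4, 551.9, -84.5]))
```

Request:
carry_out(motion=[[0, 0, -0.1, 36, 51, -8, 1], [0, 0, -0.2, 72, 102, -16, 1], [0, 0, -0.289, 108, 153, -24, 1], [0, 0, -0.289, 143, 205, -32, 1], [0, 0, -0.289, 179, 256, -40, 1]])

```text
clock: 0.72
position: [276.0, 302.8, 285.0]
ee_rot: [1.0, 0.0, -0.0, 0.0]
contact_force: [0.7, 0.4, 0.8]
gripper_width: 85.6
grasp_force: 0.0
```

Request:
carry_out(motion=[[0, 0, 0, 20, 59, -8, 1], [0, 0, 0, 40, 118, -16, 1], [0, 0, 0, 60, 177, -24, 1], [0, 0, 0, 80, 236, -32, 1], [0, 0, 0, 100, 290, -40, 1]])

```text
clock: 1.35
position: [375.7, 13.0, 325.4]
ee_rot: [1.0, 0.0, 0.0, -0.0]
contact_force: [2.0, 0.6, -0.5]
gripper_width: 85.5
grasp_force: 0.0
```

Request:
carry_out(motion=[[0, 0, 0, 10, 50, -5, 1], [0, 0, 0, 10, 50, -5, 1]])

```text
clock: 1.6
position: [385.9, -37.8, 329.8]
ee_rot: [1.0, -0.003, -0.0, 0.0]
contact_force: [-0.5, 0.6, -0.3]
gripper_width: 85.6
grasp_force: 0.0
```

Run:
```python
from bench import *
import cv2,pickle
w=get_image("wrist"); s=read_state(); print(w["mtx"],w["position"],w["orientation"],s["position"],s["ee_rot"],s["clock"])
pickle.dump((w,s),open("w1.pkl","wb"))
cv2.imwrite("pics/w1.png",cv2.resize(w["color"],(784,588),interpolation=cv2.INTER_CUBIC))
```

```text
[[298.12767115   0.         276.23832269]
 [  0.         298.12767115 211.40549959]
 [  0.           0.           1.        ]] [456.23966341 -38.35251992 457.49014077] [-0.69787284  0.70219991  0.10022287 -0.09921771] [385.67793378 -36.38533982 329.59923881] [ 9.99997512e-01 -2.18216845e-03 -4.60913307e-04 -4.70766566e-05] 1.65
```

View pics/w1.png

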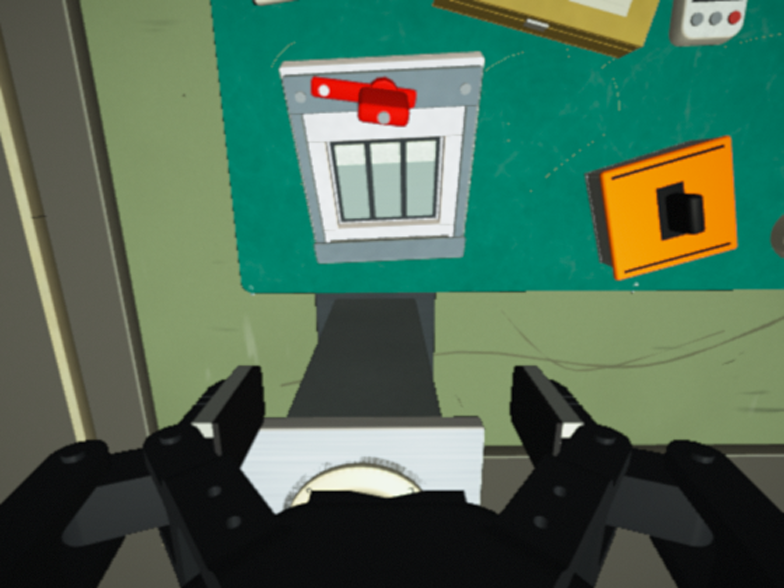

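Run:
```python
import pickle,cv2
from h import *
d=pickle.load(open("im0.pkl","rb")); w,s=pickle.load(open("w1.pkl","rb")); d["wrist"]=w
def T(l):return np.array(l)/5+[145,192]-.1
def S(l):return np.array(l)/5+[192,125]-.1
W=lambda l:(np.array(l)+.5)/1.4-.5
base=[[-49,76,18],[-49,-76,18],[72,76,8],[72,-76,8],[100,76,8],[100,-76,8],[86,0,52]]
D={"top":(base,T([[65,375],[376,358],[37,127],[358,116],[31,68],[357,54],[180,129]])),
   "scene":([[-49,76,18],[100,76,8]],S([[62,198],[303,28]])),
   "wrist":(base,W([[313,241],[465,236],[292,110],[478,102],[283,76],[483,65],[384,117]]))}
N={"top":T([[93,92]]),"wrist":W([[323,90]])}
def run(names):
  def f(p):
    r,o=deckT(p); out=[]; a=p[4]
    for n in names:
        out.append((proj(d[n],r.apply(D[n][0])+o)-D[n][1]).ravel())
        if n in N: out.append((proj(d[n],r.apply([[86-45*np.sin(a),45*np.cos(a),18]])+o)-N[n]).ravel())
    return np.concatenate(out)
  q=least_squares(f,[448,-40,.04,58,-.14],loss="soft_l1");print(names,np.round(q.x,3),np.round(q.fun,1));return q.x
run(("top",));run(("wrist",));run(("top","wrist"));x=run(("top","scene","wrist"))
r,o=deckT(x)
c=w["color"][30:196,190:355]; c=cv2.resize(c,None,fx=3.6,fy=3.6,interpolation=cv2.INTER_CUBIC)
E=lambda a:[tuple(np.round((q-[190,30]+.5)*3.6).astype(int)) for q in proj(w,r.apply(a)+o)]
for L,k in (([[-49,76,18],[-49,-76,18]],0),([[72,76,8],[72,-76,8],[100,-76,8],[100,76,8]],1),([[-40,64,0],[72,64,0]],0),([[-40,-64,0],[72,-64,0]],0),([[-40,76,0],[72,76,0]],0),([[86,0,52],[86,0,52]],0)):
    e=E(L); cv2.polylines(c,[np.array(e)],bool(k),(255,0,255),1)
    for q in e: cv2.circle(c,tuple(map(int,q)),4,(255,255,0),1)
cv2.imwrite("pics/w1fit.png",c)
```

```text
('top',) [ 4.51153e+02 -3.74820e+01  3.70000e-02  4.04480e+01 -1.42000e-01] [-0.8 -0.9  0.3 -0.3 -0.3  0.3  0.6 -0.4 -0.5  0.8 -0.1  0.8  0.5 -0.3
  0.3  0. ]
('wrist',) [ 4.48879e+02 -3.81480e+01  3.70000e-02  5.07960e+01 -1.34000e-01] [ 0.1 -1.   0.5 -2.2 -1.8  2.2  0.5  1.6 -0.8 -0.1  0.1  0.8 -0.  -2.
  0.5 -0. ]
('top', 'wrist') [ 4.49402e+02 -3.83210e+01  3.70000e-02  4.94500e+01 -1.30000e-01] [-1.3 -0.4  0.3  0.2 -0.8  0.4  0.5 -0.2 -1.1  0.9 -0.2  0.8  0.2 -0.1
 -0.2  0.3  0.4 -1.6  0.5 -2.7 -1.4  1.9  0.4  1.3 -0.4 -0.3  0.   0.6
  0.2 -2.4  0.9 -0.1]
('top', 'scene', 'wrist') [ 4.48805e+02 -3.83130e+01  3.70000e-02  5.25970e+01 -1.31000e-01] [-1.6 -0.2  0.2  0.4 -1.2  0.5  0.4 -0.2 -1.4  0.9 -0.3  0.8 -0.1 -0.1
 -0.4  0.4  0.5  1.3  0.6  1.1  0.  -0.8  0.9 -2.  -2.   2.1  1.   1.4
 -1.  -0.4  0.7  0.5  0.1 -2.2  0.4 -0.1]
```

View pics/w1fit.png

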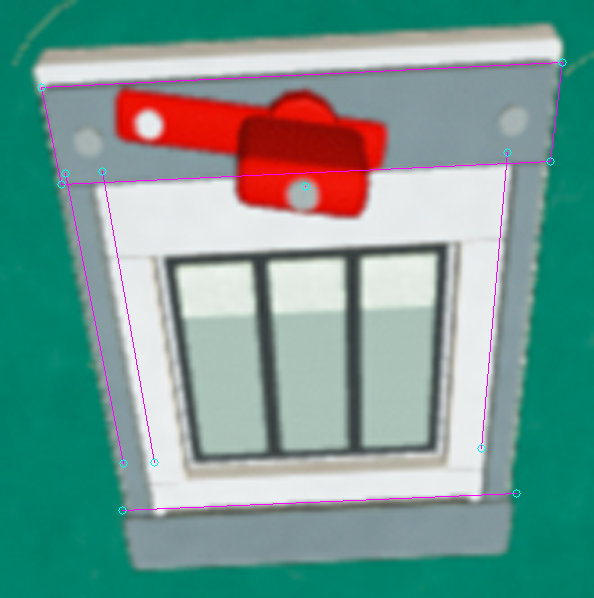

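```bash
cat > fit.py <<'E'
import pickle,cv2
from h import *
d=pickle.load(open("im0.pkl","rb")); w,s=pickle.load(open("w1.pkl","rb")); d["wrist"]=w
T=lambda l:np.array(l)/5+[145,192]-.1
S=lambda l:np.array(l)/5+[192,125]-.1
W=lambda l:np.array(l)/3.6+[190,30]-.5
lip=[[-49,76,18],[-49,-76,18]]; rl=[[72,76,8],[72,-76,8]]; rb=[[100,76,8],[100,-76,8]]; g=[[72,64,0],[72,-64,0]]
D={"top":(lip+rl+rb,T([[65,375],[376,358],[37,127],[358,116],[31,68],[357,54]])),
   "scene":([lip[0],rb[0]],S([[62,198],[303,28]])),
   "wrist":(lip+rl+rb+g,W([[125,519],[511,501],[55,186],[549,166],[42,88],[560,65],[98,188],[513,170]]))}
N={"top":T([[93,92]]),"wrist":W([[149,125]])}
def run(names,h=None):
  def f(p):
    p=np.array(p); 
    if h: p[3]=h
    r,o=deckT(p); out=[]; a=p[4]
    for n in names:
        out.append((proj(d[n],r.apply(D[n][0])+o)-D[n][1]).ravel())
        if n in N: out.append((proj(d[n],r.apply([[86-45*np.sin(a),45*np.cos(a),18]])+o)-N[n]).ravel())
    return np.concatenate(out)
  q=least_squares(f,[448,-40,.04,58,-.14],loss="soft_l1");print(names,h,np.round(q.x,3),round(q.cost,1),np.round(q.fun,1));return q.x
if __name__=="__main__":
  for n in (("top",),("wrist",),("top","wrist"),("top","scene","wrist")): run(n)
  for h in (52,56,60,64): run(("top","scene","wrist"),h)
E
python3 fit.py
```

```text
('top',) None [ 4.51282e+02 -3.77240e+01  3.70000e-02  4.08110e+01 -1.38000e-01] 1.7 [-0.8 -0.9  0.4 -0.3 -0.2  0.2  0.6 -0.4 -0.4  0.7 -0.   0.7  0.4  0. ]
('wrist',) None [ 4.46708e+02 -3.77700e+01  3.40000e-02  5.54690e+01 -1.60000e-01] 9.8 [-1.6 -0.8  1.2 -0.2  0.9  0.8  0.4  0.4 -1.   1.1  0.7  1.   0.5 -3.2
 -1.5 -3.1 -0.5 -0. ]
('top', 'wrist') None [ 4.47396e+02 -3.81440e+01  3.40000e-02  5.40760e+01 -1.53000e-01] 15.8 [-1.9  0.3 -0.   1.  -1.3  0.9  0.3  0.4 -1.5  1.3 -0.3  1.4 -0.6  0.4
 -1.2 -1.4  1.3 -0.9  1.5  0.3  0.5 -0.1 -0.4  0.7  0.8  0.6  1.  -3.7
 -1.4 -3.6  0.  -0.2]
('top', 'scene', 'wrist') None [ 4.47232e+02 -3.81440e+01  3.30000e-02  5.54320e+01 -1.51000e-01] 16.2 [-2.   0.3 -0.1  1.1 -1.4  0.8  0.3  0.4 -1.6  1.2 -0.4  1.4 -0.7  0.4
 -0.2  0.6  0.1  0.4 -1.4 -1.2  1.5 -0.6  1.2  0.3  0.8 -0.1 -0.7  0.5
  1.1  0.5  0.9 -3.7 -1.2 -3.6 -0.1 -0.2]
('top', 'scene', 'wrist') 52 [ 4.47717e+02 -3.79380e+01  3.30000e-02  5.79980e+01 -1.53000e-01] 17.8 [-1.8  0.2 -0.   1.  -1.2  0.9  0.3  0.4 -1.4  1.3 -0.3  1.5 -0.4  0.4
  0.1  1.4  0.3  1.4 -1.1 -1.9  0.9 -1.3  1.7 
[... 216 characters left out ...]
.2 -0.4  1.4 -0.7  0.4
 -0.2  0.4  0.1  0.2 -1.4 -1.1  1.6 -0.5  1.2  0.3  0.9 -0.1 -0.7  0.5
  1.3  0.4  0.8 -3.7 -1.  -3.6 -0.2 -0.2]
('top', 'scene', 'wrist') 60 [ 4.46646e+02 -3.86980e+01  3.40000e-02  5.11498e+02 -1.46000e-01] 19.3 [-2.2  0.5 -0.   1.2 -1.7  0.8  0.3  0.3 -1.9  1.2 -0.4  1.3 -0.9  0.4
 -0.6 -0.6 -0.1 -0.9 -1.5 -0.2  2.5  0.3  0.8  0.3  2.1 -0.2 -1.2  0.2
  2.6 -0.   0.6 -3.7  0.  -3.8 -0.3 -0.2]
('top', 'scene', 'wrist') 64 [ 4.4613e+02 -3.9132e+01  3.4000e-02  5.8000e+01 -1.4100e-01] 26.5 [-2.4  0.6  0.   1.3 -1.9  0.8  0.3  0.3 -2.1  1.1 -0.3  1.2 -1.   0.4
 -0.9 -1.6 -0.3 -2.  -1.7  0.6  3.3  1.1  0.4  0.3  3.3 -0.3 -1.7 -0.2
  3.9 -0.4  0.3 -3.8  1.1 -3.8 -0.4 -0.2]
```

```bash
cat > fit2.py <<'E'
from fit import *
def run2(names,useg=True):
  def f(p):
    r,o=deckT(p); out=[]; a=p[4]
    for n in names:
        L=np.array(D[n][0],float); k=np.abs(L[:,1])==76; L[k,1]*=p[5]/76
        e=proj(d[n],r.apply(L)+o)-D[n][1]
        e[~k,1]=0
        if not useg: e[~k]=0
        out.append(e.ravel())
        if n in N: out.append((proj(d[n],r.apply([[86-45*np.sin(a),45*np.cos(a),18]])+o)-N[n]).ravel())
    return np.concatenate(out)
  q=least_squares(f,[448,-40,.04,58,-.14,76],loss="soft_l1")
  sd=np.sqrt(np.diag(np.linalg.inv(q.jac.T@q.jac)))
  print(names,np.round(q.x,3),round(q.cost,1),np.round(sd,2),np.round(q.fun,1))
for n in (("top",),("wrist",),("top","scene"),("scene","wrist"),("top","scene","wrist")): run2(n)
E
python3 fit2.py
```

```text
('top',) [ 4.48195e+02 -4.16190e+01  3.70000e-02  6.39100e+01 -1.20000e-01
  7.35930e+01] 0.5 [2.690e+00 3.230e+00 1.000e-02 1.852e+01 6.000e-02 1.510e+00] [-0.2 -0.2  0.1  0.4  0.2 -0.1  0.3 -0.7 -0.   0.3 -0.4  0.2 -0.  -0. ]
('wrist',) [ 4.4668e+02 -3.8109e+01  3.4000e-02  6.0264e+01 -1.4000e-01  7.4090e+01] 2.1 [0.55 0.52 0.01 2.67 0.02 0.79] [-0.6 -0.3  0.7  0.4  1.9  0.1 -0.1 -0.2  0.   0.   0.2 -0.   0.   0.
 -0.5  0.  -0.9  0. ]
('top', 'scene') [ 4.48127e+02 -4.12130e+01  4.00000e-02  6.13580e+01 -1.34000e-01
  7.38370e+01] 1.1 [1.08 1.27 0.01 3.43 0.06 1.06] [-0.2 -0.1  0.2  0.4  0.1  0.2  0.3 -0.5 -0.1  0.6 -0.5  0.4 -0.  -0.
  0.4  0.2  0.9 -0.4]
('scene', 'wrist') [ 4.46804e+02 -3.81180e+01  3.40000e-02  5.93270e+01 -1.41000e-01
  7.42450e+01] 2.3 [0.51 0.52 0.01 2.1  0.02 0.75] [-0.3 -0.1  0.1 -0.4 -0.6 -0.5  0.7  0.2  2.   0.1 -0.2 -0.2  0.1  0.1
  0.2  0.1  0.2  0.  -0.6  0.  -0.7  0. ]
('top', 'scene', 'wrist') [ 4.47182e+02 -3.85090e+01  3.40000e-02  5.85290e+01 -1.40000e-01
  7.43210e+01] 7.5 [0.5  0.5  0.   1.98 0.02 0.69] [-1.4  0.3 -0.7  1.  -0.9  0.7 -0.5  0.2 -1.1  1.  -1.1  1.2 -0.8  0.4
 -0.1  0.2  0.3 -0.1 -0.2 -0.8  1.  -0.2  2.4 -0.1  0.1 -0.5  0.5 -0.1
  0.4 -0.2  0.6  0.  -0.4  0.  -0.3 -0.2]
```

Request:
carry_out(motion=[[0, 0, -0.06, 7, 54, 20, 1], [0, 0, -0.12, 14, 108, 45, 1], [0, 0, -0.18, 21, 162, 75, 1], [0, 0, -0.24, 28, 216, 105, 1], [0, 0, -0.277, 34, 268, 140, 1]])

```text
clock: 2.28
position: [421.1, -302.9, 189.4]
ee_rot: [0.99, 0.14, 0.001, 0.0]
contact_force: [1.5, 0.4, 0.6]
gripper_width: 85.2
grasp_force: 0.0
```

Run:
```python
from bench import *
from h import *
import cv2,pickle
w=get_image("wrist"); s=read_state(); pickle.dump((w,s),open("w2.pkl","wb"))
print(s["clock"],s["position"],R.from_quat(s["ee_rot"]).as_matrix()[:,0])
print("above",rel([421.3,-314.4,120],down(.279),s),"grip",rel([421.3,-314.4,72],down(.279),s))
c=w["color"]
hsv=cv2.cvtColor(c,cv2.COLOR_BGR2HSV)
o=cv2.inRange(hsv,(8,150,100),(22,255,255)); o=cv2.morphologyEx(o,cv2.MORPH_CLOSE,np.ones((9,9)))
k,_=cv2.findContours(o,0,1); m=max(k,key=cv2.contourArea); q=cv2.approxPolyDP(m,8,True).reshape(-1,2);print(q.tolist())
for nm,pose in (("pred",(421.3,-314.4,.279)),):
    L=np.array([[55,-60,8],[55,60,8],[-55,60,8],[-55,-60,8],[18,7,44],[18,-7,44],[-18,-7,44],[-18,7,44]])
    P=proj(w,R.from_euler("z",pose[2]).apply(L)+[pose[0],pose[1],42]); print(np.round(P,1).tolist())
for q in P: cv2.circle(c,tuple(np.round(q).astype(int).tolist()),4,(255,0,255),1)
cv2.imwrite("pics/w2.png",cv2.resize(c,(784,588)))
```

```text
2.325 [ 419.30453817 -305.79686491  183.41348463] [ 0.96168304  0.27407371 -0.0070233 ]
above (array([-0.005,  0.007, -0.001]), array([ 0. ,  9.1, 63.4])) grip (array([-0.005,  0.007, -0.001]), array([  0.3,   9.4, 111.4]))
[[220, 148], [226, 259], [344, 259], [352, 148]]
[[357.6, 147.0], [220.9, 146.6], [226.3, 261.2], [348.7, 261.5], [281.7, 197.3], [299.2, 197.4], [298.2, 239.6], [281.3, 239.6]]
```

View pics/w2.png

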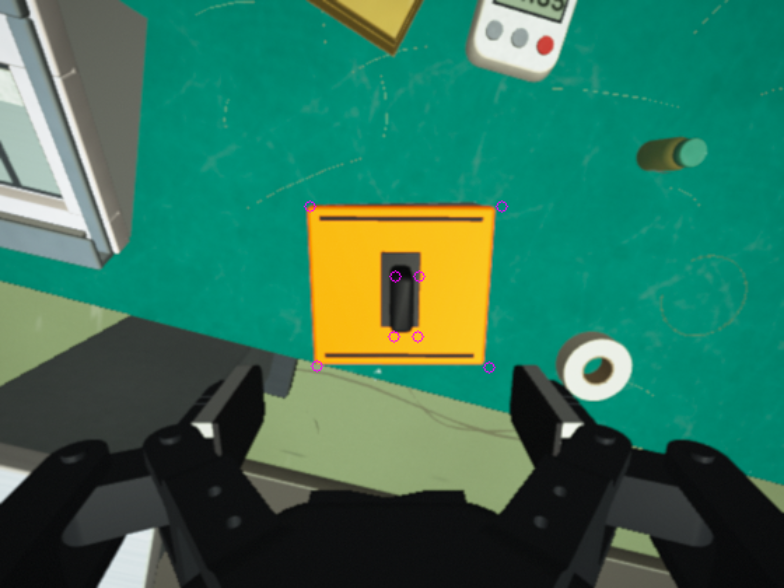

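Run:
```python
from h import *
import pickle
d=pickle.load(open("im0.pkl","rb")); w,s=pickle.load(open("w2.pkl","rb")); d["wrist"]=w
C={"top":np.array([[280,45],[42,117],[108,332],[347,262]])/5+[265,217]-.1,
"scene":np.array([[400,215],[232,35],[28,157],[198,362]])/5+[222,232]-.1,
"wrist":np.array([[495,205],[307,205],[315,364],[486,364]])/1.4-.15}
L=np.array([[55,-60,8],[55,60,8],[-55,60,8],[-55,-60,8]])
for w in (("top","scene"),("wrist",),("wrist","scene"),("top","scene","wrist")):
    def f(p):
        P=R.from_euler("z",p[2]).apply(L)+[p[0],p[1],p[3]]
        return np.concatenate([(proj(d[n],P)-C[n]).ravel() for n in w])
    s=least_squares(f,[420,-315,.28,42],loss="soft_l1");print("cover",w,np.round(s.x,2),np.round(s.fun,1))
```

```text
cover ('top', 'scene') [ 4.2136e+02 -3.1433e+02  2.8000e-01  4.1920e+01] [-0.  -0.8 -0.5 -1.1 -0.4  0.6  0.4  0.1  2.1  0.2 -0.  -0.7 -1.2  0.7
 -0.6  0.4]
cover ('wrist',) [ 4.2093e+02 -3.1239e+02  2.8000e-01  3.8940e+01] [ 0.7 -0.1 -0.2  0.2  0.2  0.1 -0.7 -0.2]
cover ('wrist', 'scene') [ 4.2117e+02 -3.1239e+02  2.8000e-01  3.9390e+01] [ 0.9 -0.3 -0.2 -0.1  0.2  0.  -0.6 -0.1  1.5 -0.  -0.6 -0.7 -1.6  0.9
 -0.8  0.2]
cover ('top', 'scene', 'wrist') [ 4.2116e+02 -3.1266e+02  2.8000e-01  3.9450e+01] [-1.  -0.6 -1.3 -0.8 -1.   0.8 -0.3  0.1  1.6  0.1 -0.6 -0.6 -1.5  0.9
 -0.8  0.3  1.3 -0.2  0.1 -0.   0.4  0.1 -0.3 -0. ]
```

Request:
carry_out(motion=[[0, 0, 0, 0, 4, 30, 1], [0, 0, 0, 0, 8, 60, 1], [0, 0, 0, 0, 8, 68, 1], [0, 0, 0, 0, 8, 68, 1], [0, 0, 0, 0, 8, 68, 1]])

```text
clock: 2.95
position: [423.2, -310.0, 123.6]
ee_rot: [0.99, 0.139, 0.001, 0.001]
contact_force: [-0.4, 0.9, 0.1]
gripper_width: 85.1
grasp_force: 0.0
```

Run:
```python
from bench import *
from h import *
s=read_state(); print(s["clock"],s["position"],s["joints"],rel([421.2,-313.3,72],down(.28),s))
```

```text
2.95 [ 423.20687834 -309.98152728  123.59724078] [-3.22489028e-01  3.40522461e-01 -4.03966422e-01  3.63293374e-04
 -8.23763764e-01  2.17166365e+00] (array([ 0.002, -0.002, -0.001]), array([-2.9,  2.6, 51.6]))
```

Request:
carry_out(motion=[[0, 0, 0, -3, 2.5, 25, 1], [0, 0, 0, -3, 2.5, 45, 1], [0, 0, 0, -3, 2.5, 51.5, 1], [0, 0, 0, -3, 2.5, 51.5, 0], [0, 0, 0, -3, 2.5, 51.5, -1]])

```text
clock: 3.58
position: [420.7, -313.7, 71.8]
ee_rot: [0.99, 0.138, 0.001, 0.001]
contact_force: [0.2, 0.1, -0.1]
gripper_width: 51.5
grasp_force: 0.0
```

Request:
carry_out(motion=[[0, 0, 0, 0, 0, 0, -1], [0, 0, 0, 0, 0, 0, -1], [0, 0, 0, 0, 0, 0, -1]])

```text
clock: 3.95
position: [420.2, -313.6, 71.4]
ee_rot: [0.99, 0.138, 0.0, 0.0]
contact_force: [-0.7, 1.1, 4.2]
gripper_width: 12.8
grasp_force: 59.4
```

Request:
carry_out(motion=[[0, 0, 0, 0, 0, -5, -1], [0, 0, 0, 0, 0, -25, -1], [0, 0, 0, 0, 0, -55, -1], [0, 0, 0, 0, 0, -85, -1], [0, 0, 0, 0, 0, -105, -1]])

```text
clock: 4.58
position: [419.8, -313.4, 176.7]
ee_rot: [0.99, 0.138, 0.0, -0.0]
contact_force: [0.5, -0.1, -3.1]
gripper_width: 13.2
grasp_force: 58.6
```

```bash
cat >> h.py <<'E'
def deckpose(dx,dy,dz,p=(447.2,-39.5,.035,60)):
    r,o=deckT(p); return r.apply([dx,dy,dz])+o, r*R.from_euler("x",np.pi)
E
python3 - <<'E'
from bench import *
from h import *
s=read_state(); print(s["clock"],s["position"],s["gripper_width"],s["contact_force"])
p,r=deckpose(11,0,135);print(p,rel(p,r,s))
E
```

```text
4.575 [ 419.75131587 -313.3903644   176.67862109] 13.207253707336802 [ 0.51109408 -0.05668654 -3.12679398]
[389.26178472 -41.52866597 182.41342951] (array([-0.063,  0.521,  0.236]), array([  45. , -269.8,   -5.7]))
```

Request:
carry_out(motion=[[0, 0.02, 0.01, 5, -25, -5, -1], [-0.01, 0.1, 0.05, 12, -70, -12, -1], [-0.03, 0.22, 0.1, 22, -120, -15, -1], [-0.04, 0.35, 0.16, 32, -175, -12, -1], [-0.055, 0.47, 0.21, 41, -225, -8, -1]])

```text
clock: 5.2
position: [398.9, -116.2, 185.7]
ee_rot: [0.978, 0.038, 0.205, 0.007]
contact_force: [1.6, -1.4, -2.7]
gripper_width: 12.6
grasp_force: 59.4
```

Run:
```python
from bench import *
from h import *
s=read_state(); print(s["clock"],s["position"],s["gripper_width"],s["contact_force"])
p,r=deckpose(11,0,110);print(p,rel(p,r,s))
```

```text
5.2 [ 398.93234918 -116.1689906   185.66271919] 12.615787121613018 [ 1.582593   -1.43979272 -2.70609462]
[401.75412925 -41.09125529 160.76279442] (array([0.01 , 0.111, 0.045]), array([ -1.7, -75.4,  24.1]))
```

Request:
carry_out(motion=[[0, 0.03, 0.015, 0, -25, 5, -1], [0, 0.055, 0.026, 0, -45, 10, -1], [0, 0.055, 0.026, 0, -45, 10, -1], [0, 0.055, 0.026, 0, -45, 10, -1], [0, 0.055, 0.026, 0, -45, 10, -1]])

```text
clock: 5.82
position: [402.1, -73.2, 175.7]
ee_rot: [0.973, 0.025, 0.231, 0.004]
contact_force: [0.1, 0.9, -2.6]
gripper_width: 13.1
grasp_force: 59.9
```

Run:
```python
from bench import *
from h import *
import cv2,pickle
w=get_image("wrist"); s=read_state(); pickle.dump((w,s),open("w3.pkl","wb"));cv2.imwrite("pics/w3.png",cv2.resize(w["color"],(784,588),interpolation=cv2.INTER_CUBIC))
print(s["clock"],s["position"],s["gripper_width"],s["contact_force"])
p,r=deckpose(11,0,60);print(p,rel(p,r,s))
```

```text
5.875 [402.12959289 -73.14393816 175.73968515] 13.263919486321663 [-0.10615595  0.23659959 -2.05375891]
[426.73881832 -40.21643393 117.46152423] (array([0.012, 0.057, 0.02 ]), array([ -2.6, -32.9,  63.2]))
```

View pics/w3.png

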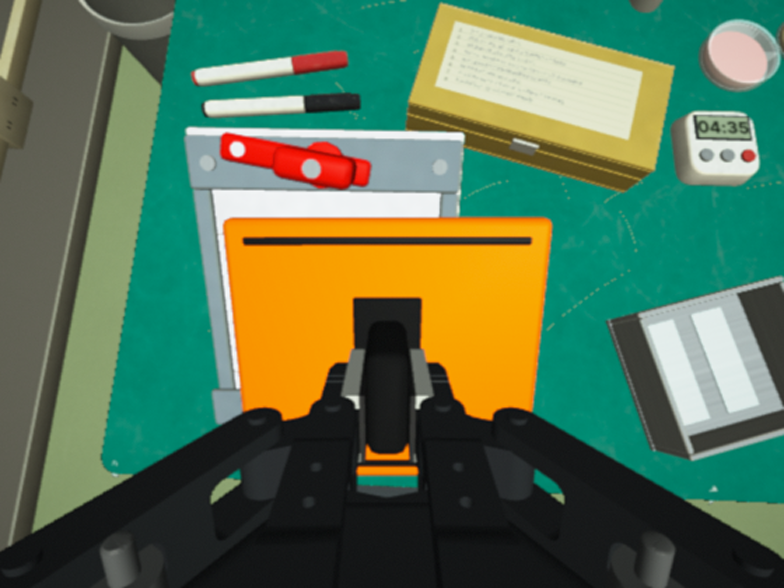

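Request:
carry_out(motion=[[0, 0.02, 0.01, 0, -15, 15, -1], [0.01, 0.04, 0.02, -1, -33, 35, -1], [0.012, 0.057, 0.02, -2.5, -33, 55, -1], [0.012, 0.057, 0.02, -2.5, -33, 55, -1], [0.012, 0.057, 0.02, -2.5, -33, 55, -1]])

```text
clock: 6.5
position: [415.8, -45.1, 171.9]
ee_rot: [0.972, 0.019, 0.232, -0.011]
contact_force: [0.3, 0.7, -2.4]
gripper_width: 13.0
grasp_force: 59.9
```

Run:
```python
from bench import *
from h import *
import cv2,pickle
w=get_image("wrist"); s=read_state(); pickle.dump((w,s),open("w4.pkl","wb"))
c=w["color"][60:310,120:420]; c=cv2.resize(c,None,fx=2.4,fy=2.4,interpolation=cv2.INTER_CUBIC)
r,o=deckT((447.2,-39.5,.035,60))
for L in ([[72,74,8],[72,-74,8],[100,-74,8],[100,74,8]],[[66,64,0],[66,-64,0]]):
    for q in proj(w,r.apply(L)+o): cv2.circle(c,tuple(np.round((q-[120,60]+.5)*2.4).astype(int).tolist()),4,(255,0,255),1)
cv2.imwrite("pics/w4.png",c)
print(s["clock"],s["position"],s["gripper_width"],s["contact_force"],w["position"])
p,r=deckpose(11,0,40);print(p,rel(p,r,s))
```

```text
6.55 [415.8282076  -45.07438823 171.93090655] 13.091937358749494 [-0.53397009 -0.59657369 -2.53029889] [420.39107464 -46.78409238 317.7577296 ]
[436.73269394 -39.86650538 100.14101615] (array([-0.014,  0.055,  0.001]), array([-13.6,  -3.4,  73.6]))
```

View pics/w4.png

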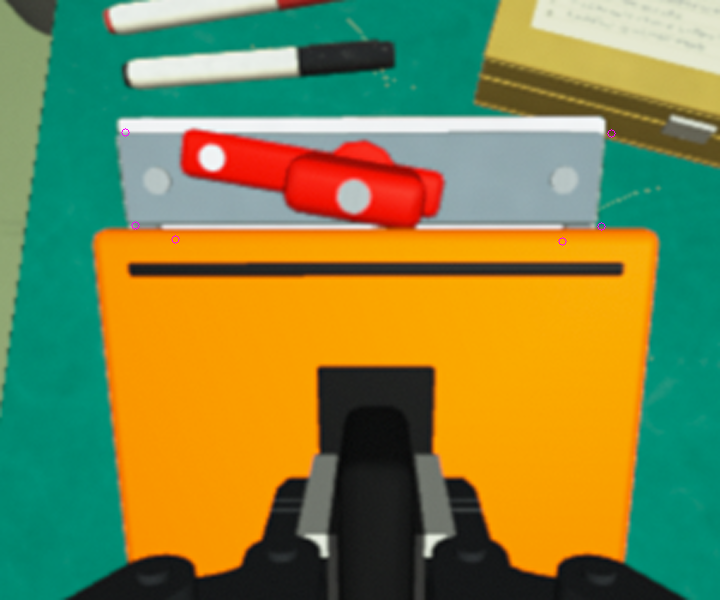

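Run:
```python
from bench import *
s=read_state(); print(s["joints"],s["clock"])
import pickle
for f in("w1","w2","w3"): print(pickle.load(open(f+".pkl","rb"))[1]["joints"])
```

```text
[ 0.27473415 -0.08851038 -1.06847718  0.62421508 -0.1606868   0.73919722] 6.55
[ 3.30824158e-01 -9.59648653e-02 -3.58671257e-01 -4.04088733e-04
 -1.30893036e+00  1.23571260e+00]
[-3.17203843e-01  2.65734029e-01 -3.35351492e-01 -1.89913844e-04
 -9.78297200e-01  2.16572297e+00]
[ 0.23863438 -0.11648767 -1.0582759   0.54174121 -0.20100605  0.87487186]
```

```bash
cat > kin.py <<'E'
from h import *
import pickle
def fk(q,k):
    d1,a1,L2,a3,L3,L6,dy,dz4=k
    Rz=lambda a:R.from_euler("z",a); Ry=lambda a:R.from_euler("y",a); Rx=lambda a:R.from_euler("x",a)
    A=Rz(q[0]); p=np.array([0,0,d1])+A.apply([a1,dy,0])
    A=A*Ry(q[1]); p=p+A.apply([0,0,L2])
    A=A*Ry(-q[2]); p=p+A.apply([L3,0,a3])
    A=A*Rx(SG[0]*q[3])*Ry(-q[4]); p=p+A.apply([L6,0,dz4])
    A=A*Rx(SG[1]*q[5])       # tool z along forearm x
    return p,A*TOOL
SG=[1,1]; TOOL=R.identity()
S=[pickle.load(open(f"w{i}.pkl","rb"))[1] for i in(1,2,3,4)]
S.append(dict(position=np.array([177.845,598.647,244.336]),joints=np.array([1.540597,.38548,.006772,-.000425,-1.194021,-.258604]),ee_rot=np.array([.98958041,-.143977913,-8.6e-5,9.826e-4])))
S.append(dict(position=np.array([423.207,-309.982,123.597]),joints=np.array([-.322489,.340522,-.403966,.000363,-.823764,2.171664]),ee_rot=np.array([.99,.139,.001,.001])))
best=None
for a in(1,-1):
  for b in(1,-1):
    SG[:]=[a,b]
    q=least_squares(lambda k:np.concatenate([fk(s["joints"],k)[0]-s["position"] for s in S]+[[.02*(k[7])]]),[300,0,300,0,300,200,-160,0])
    TO=[(fk(s["joints"],q.x)[1].inv()*R.from_quat(s["ee_rot"])) for s in S]
    T0=TO[0]; e=max((T0.inv()*t).magnitude() for t in TO)
    if best is None or q.cost+1e4*e<best[0]: best=(q.cost+1e4*e,a,b,q.x,T0,q.cost,e,q.fun)
SG[:]=best[1:3]; K=best[3]; TOOL=best[4]
LO=np.array([-3.14,-1.21,-1.07,-3.16,-2.99,-3.1]);HI=np.array([3.14,2.06,1.41,2.05,-.16,3.1])
def ik(p,Rt,n=60,seed=0):
    g=np.random.default_rng(seed); sols=[]
    def f(q):
        a,A=fk(q,K); return np.r_[(a-p)/100,(A.inv()*Rt).as_rotvec()]
    for i in range(n):
        s=least_squares(f,g.uniform(LO,HI),bounds=(LO,HI))
        if s.cost<1e-7 and not any(np.abs(s.x-t).max()<.05 for t in sols): sols.append(s.x)
    return sols
if __name__=="__main__":
    print(best[1:3],np.round(K,1),best[5:7],np.round(best[7],1),TOOL.as_matrix().round(2).tolist())
    for t in (0,10,20,30,40):
        for nm,(dx,dy,dz) in {"hover":(11,0,60),"low":(11,0,30),"home":(-6,0,30)}.items():
            p,Rt=deckpose(dx,dy,dz); Rt=Rt*R.from_euler("y",-t,degrees=True) # tool z toward vertical
            print(t,nm,np.round(Rt.as_matrix()[:,2],2),[np.round(x,2).tolist() for x in ik(p,Rt)])
    for a in (-.14,.7,1.571):
        p,Rt=deckpose(86,0,36); Rt=Rt*R.from_euler("z",-(a-np.pi/2))
        print("latch",a,[np.round(x,2).tolist() for x in ik(p,Rt)])
E
python3 kin.py
```

```text
(-1, -1) [ 3.635e+02 -8.320e+01  5.655e+02  5.000e-01  4.197e+02  4.884e+02
 -1.596e+02  8.510e+01] (np.float64(56.38335677446085), 0.0007411476546750066) [-0.2  0.2 -0.2 -1.   0.5 -0.3  6.7  0.8  2.5 -6.6 -1.9 -2.5 -0.2  0.
 -0.1  1.4 -0.3  0.7  1.7] [[-0.0, 0.0, 1.0], [-1.0, -0.0, -0.0], [0.0, -1.0, 0.0]]
0 hover [ 0.5   0.02 -0.87] []
0 low [ 0.5   0.02 -0.87] []
0 home [ 0.5   0.02 -0.87] []
10 hover [ 0.34  0.01 -0.94] [[0.28, 0.09, -0.99, 0.53, -0.17, 0.81]]
10 low [ 0.34  0.01 -0.94] []
10 home [ 0.34  0.01 -0.94] []
20 hover [ 0.17  0.01 -0.98] [[0.33, 0.11, -0.83, 0.11, -0.46, 1.18]]
20 low [ 0.17  0.01 -0.98] [[0.31, 0.2, -0.83, 0.13, -0.38, 1.18]]
20 home [ 0.17  0.01 -0.98] [[0.32, 0.19, -0.87, 0.15, -0.34, 1.15]]
30 hover [-0. -0. -1.] [[0.29, 0.2, -0.63, 0.0, -0.73, 1.32]]
30 low [-0. -0. -1.] [[0.28, 0.27, -0.63, 0.0, -0.67, 1.33]]
30 home [-0. -0. -1.] [[0.29, 0.26, -0.67, 0.0, -0.63, 1.32]]
40 hover [-0.17 -0.01 -0.98] [[0.25, 0.32, -0.43, -0.04, -0.99, 1.39]]
40 low [-0.17 -0.01 -0.98] [[0.24, 0.38, -0.42, -0.04, -0.94, 1.39]]
40 home [-0.17 -0.01 -0.98] [[0.25, 0.37, -0.47, -0.05, -0.9, 1.39]]
latch -0.14 []
latch 0.7 []
latch 1.571 []
```

```bash
python3 - <<'E'
s=open('kin.py').read()
s=s.replace("d1,a1,L2,a3,L3,L6,dy,dz4=k","d1,a1,L2,a3,L3,L6,dy,dz4,dyw,dz3,dy3=k").replace("A=A*Rx(SG[0]*q[3])*Ry(-q[4])","A=A*Rx(SG[0]*q[3]); p=p+A.apply([0,dy3,dz3]); A=A*Ry(-q[4])").replace("A.apply([L6,0,dz4])","A.apply([L6,dyw,dz4])")
s=s.replace("[[.02*(k[7])]]","[.02*k[7:]]").replace("-160,0])","-160,0,0,0,0])")
a,b=s.split("    for t in"); s=a
open('kin.py','w').write(s)
E
cat > t.py <<'E'
from kin import *
print(np.round(K,1),best[5:7],np.round(best[7],1))
for t in (20,25,30):
    print(t)
    for nm,(dx,dy,dz) in {"hover":(11,0,60),"low":(11,0,30),"home":(-8,0,30)}.items():
        p,Rt=deckpose(dx,dy,dz); Rt=Rt*R.from_euler("y",-t,degrees=True)
        print(nm,[np.round(x,2).tolist() for x in ik(p,Rt,30)])
    for z in(72,120): print("dish",z,[np.round(x,2).tolist() for x in ik(np.array([420.2,-313.6,z]),down(.28)*R.from_euler("y",-t,degrees=True),30)])
w,s=S[3]and pickle.load(open("w4.pkl","rb"))
A=R.from_quat(s["ee_rot"]); P=A.apply([[55,-60,21.4],[55,60,21.4],[55,0,21.4],[55,0,22.4]])+s["position"]
print("cover top edge pred crop",((proj(w,P)-[120,60]+.5)*2.4).round(0).tolist(), R.from_matrix(A.as_matrix()).as_euler('zyx'))
E
python3 kin.py >/dev/null; python3 t.py
```

```text
[ 1.694e+02 -3.600e+00  5.649e+02 -1.000e-01  4.217e+02  2.926e+02
 -6.900e+00  3.700e+00 -7.640e+01  0.000e+00 -7.640e+01] (np.float64(2.4429182265908844), 0.0007411476546750066) [-0.   0.  -0.  -0.   0.  -0.   0.3  0.   0.1 -0.3 -0.1 -0.1 -0.   0.
 -0.   0.1 -0.   0.   0.1 -1.5  0.  -1.5]
20
hover [[0.32, 0.13, -0.78, 0.1, -0.49, 1.2]]
low [[0.31, 0.2, -0.79, 0.12, -0.41, 1.19]]
home [[0.32, 0.2, -0.84, 0.14, -0.36, 1.16]]
dish 72 [[-0.24, 0.52, -0.37, 0.2, -0.99, 1.95]]
dish 120 [[-0.24, 0.46, -0.33, 0.19, -1.09, 1.97]]
25
hover [[0.3, 0.17, -0.7, 0.04, -0.62, 1.27]]
low [[0.29, 0.24, -0.7, 0.04, -0.55, 1.28]]
home [[0.31, 0.23, -0.75, 0.05, -0.51, 1.26]]
dish 72 [[-0.22, 0.56, -0.35, 0.23, -1.07, 1.92]]
dish 120 [[-0.22, 0.5, -0.3, 0.22, -1.17, 1.94]]
30
hover [[0.29, 0.2, -0.63, 0.0, -0.74, 1.32]]
low [[0.28, 0.27, -0.63, -0.0, -0.67, 1.33]]
home [[0.29, 0.26, -0.68, 0.0, -0.63, 1.32]]
dish 72 [[-0.2, 0.59, -0.32, 0.26, -1.14, 1.89]]
dish 120 [[-0.2, 0.53, -0.28, 0.25, -1.24, 1.91]]
cover top edge pred crop [[86.0, 232.0], [667.0, 232.0], [376.0, 232.0], [376.0, 231.0]] [-0.04725617  0.46771517 -3.10806442]
```

```bash
sed -i 's/p=(447.2,-39.5,.035,60)/p=(446.8,-38.2,.034,60)/' h.py
python3 - <<'E'
from bench import *
from h import *
s=read_state()
print(rel([420.2,-313.6,150],down(.277),s))
E
```

```text
(array([ 0.043, -0.468, -0.233]), array([-14.6, 268.7,  13.5]))
```

Request:
carry_out(motion=[[0, -0.05, -0.02, -2, 30, -10, -1], [0.01, -0.15, -0.07, -5, 85, -20, -1], [0.02, -0.27, -0.13, -8, 140, -20, -1], [0.03, -0.4, -0.19, -12, 195, -15, -1], [0.04, -0.468, -0.233, -14, 230, -5, -1]])

```text
clock: 7.18
position: [412.0, -258.8, 172.0]
ee_rot: [0.99, 0.138, 0.004, 0.002]
contact_force: [3.5, 0.0, -2.3]
gripper_width: 12.8
grasp_force: 59.9
```

Run:
```python
from bench import *
from h import *
s=read_state()
print(s["clock"],s["position"],s["joints"],rel([420.2,-313.6,130],down(.277),s))
```

```text
7.175 [ 412.01933558 -258.81821836  171.95836989] [-2.25913381e-01  2.18292943e-01 -4.35473425e-01  6.73477111e-04
 -9.08930404e-01  2.07333203e+00] (array([ 0.004, -0.007,  0.   ]), array([-7.4, 54.7, 42.1]))
```

Request:
carry_out(motion=[[0, 0, 0, -1, 25, 15, -1], [0, 0, 0, -2, 40, 30, -1], [0, 0, 0, -2, 40, 30, -1], [0, 0, 0, -2, 40, 30, -1], [0, 0, 0, -2, 40, 30, -1]])

```text
clock: 7.8
position: [420.0, -295.5, 141.3]
ee_rot: [0.991, 0.137, 0.004, 0.002]
contact_force: [0.7, 0.0, -3.6]
gripper_width: 13.3
grasp_force: 60.1
```

Run:
```python
from bench import *
from h import *
s=read_state()
print(s["clock"],s["position"],s["contact_force"],rel([420.2,-313.6,72],down(.277),s))
```

```text
7.8 [ 420.01145813 -295.50519781  141.34618874] [ 0.66082069  0.01644891 -3.64197907] (array([ 0.005, -0.007, -0.002]), array([-5.2, 17.1, 69.4]))
```

Request:
carry_out(motion=[[0.005, -0.007, 0, -5, 17, 20, -1], [0.005, -0.007, 0, -5, 17, 45, -1], [0.005, -0.007, 0, -5, 17, 60, -1], [0.005, -0.007, 0, -5, 17, 66, -1], [0.005, -0.007, 0, -5, 17, 68, -1]])

```text
clock: 8.43
position: [420.4, -314.1, 72.8]
ee_rot: [0.991, 0.136, -0.001, 0.0]
contact_force: [0.2, 0.0, -3.2]
gripper_width: 12.7
grasp_force: 60.1
```

Request:
carry_out(motion=[[0, 0, 0, 0, 0, 1.5, -1], [0, 0, 0, 0, 0, 1.5, -1]])

```text
clock: 8.68
position: [420.4, -314.3, 71.5]
ee_rot: [0.991, 0.136, -0.0, 0.0]
contact_force: [0.5, -0.7, -2.2]
gripper_width: 12.8
grasp_force: 60.3
```

Request:
carry_out(motion=[[0, 0, 0, 0, 0, 0, 0.2], [0, 0, 0, 0, 0, -1, 0.2], [0, 0, 0, 0, 0, -4, 0.2], [0, -0.1, 0, 0, 0, -6, 0.2], [0, -0.25, 0, 0, 0, -6, 0.2]])

```text
clock: 9.3
position: [419.7, -314.8, 78.3]
ee_rot: [0.983, 0.134, -0.126, 0.018]
contact_force: [-0.2, -0.4, -0.7]
gripper_width: 50.7
grasp_force: 0.0
```

Request:
carry_out(motion=[[0, -0.1, 0, 0, 0, 0, 0.2], [0, -0.186, 0, 0, 0, 0, 0.2], [0, -0.186, 0, 0, 0, 0, 0.2], [0, -0.186, 0, 0, 0, 0, 0.2]])

```text
clock: 9.8
position: [419.8, -314.2, 77.1]
ee_rot: [0.967, 0.133, -0.215, 0.029]
contact_force: [-0.1, 0.3, -0.1]
gripper_width: 51.2
grasp_force: 0.0
```

Run:
```python
from bench import *
from h import *
s=read_state()
print(s["clock"],s["position"],s["contact_force"],s["gripper_width"],rel([421.4,-314.0,72.5],down(.274)*R.from_euler("y",-25,degrees=True),s))
```

```text
9.8 [ 419.76815499 -314.16828493   77.06497711] [-0.06116448  0.28458538 -0.13805136] 51.19942754484779 (array([-0.001,  0.   , -0.001]), array([3.4, 0.3, 3.5]))
```

Request:
carry_out(motion=[[0, 0, 0, 3.5, 0, 3.5, 0.2], [0, 0, 0, 3.5, 0, 3.5, -0.3], [0, 0, 0, 3.5, 0, 3.5, -1], [0, 0, 0, 3.5, 0, 3.5, -1], [0, 0, 0, 3.5, 0, 3.5, -1]])

```text
clock: 10.42
position: [421.7, -313.9, 72.5]
ee_rot: [0.967, 0.133, -0.215, 0.029]
contact_force: [-0.7, 0.2, 1.2]
gripper_width: 12.9
grasp_force: 60.1
```

Request:
carry_out(motion=[[0, 0, 0, 0, 0, 0, -1]])

```text
clock: 10.55
position: [421.7, -313.9, 72.6]
ee_rot: [0.967, 0.133, -0.215, 0.029]
contact_force: [-0.0, -0.4, 2.1]
gripper_width: 13.1
grasp_force: 60.2
```

Run:
```python
from bench import *
from h import *
s=read_state()
print(s["clock"],s["position"],s["contact_force"],s["gripper_width"],s["grasp_force"])
T=R.from_euler("y",-25,degrees=True)
print(rel([421.4,-314.0,180],down(.274)*T,s))
p,r=deckpose(11,0,110);print(p,rel(p,r*T,s))
```

```text
10.55 [ 421.66810722 -313.87576119   72.55995661] [-0.00249418 -0.44017837  2.11072363] 13.144098186085788 60.22924482822418
(array([-0.001,  0.001, -0.001]), array([-45.8,   0. , -97.2]))
[401.35256072 -39.74580863 160.76279442] (array([0.042, 0.523, 0.238]), array([  11.9, -269.5, -102.9]))
```

Request:
carry_out(motion=[[0, 0, 0, -2, 0, -5, -1], [0, 0, 0, -11, 0, -23, -1], [0, 0, 0, -23, 0, -49, -1], [0, 0, 0, -36, 0, -77, -1], [0, 0, 0, -46, 0, -97, -1]])

```text
clock: 11.18
position: [421.2, -313.6, 180.4]
ee_rot: [0.967, 0.133, -0.215, 0.029]
contact_force: [0.6, -0.3, -2.8]
gripper_width: 12.9
grasp_force: 59.7
```

Run:
```python
from bench import *
from h import *
s=read_state()
print(s["clock"],s["position"],s["contact_force"],s["gripper_width"],s["grasp_force"])
T=R.from_euler("y",-25,degrees=True)
p,r=deckpose(11,0,110);print(p,rel(p,r*T,s))
```

```text
11.175 [ 421.20151439 -313.64489068  180.38413707] [ 0.62355912 -0.32122748 -2.75684297] 12.917072129557704 59.68449532985687
[401.35256072 -39.74580863 160.76279442] (array([0.041, 0.521, 0.238]), array([  57.9, -269.1,   -5.1]))
```

Request:
carry_out(motion=[[0, 0.05, 0.02, 6, -25, -8, -1], [0.01, 0.13, 0.06, 16, -70, -15, -1], [0.02, 0.24, 0.11, 29, -120, -18, -1], [0.03, 0.36, 0.165, 40, -175, -15, -1], [0.04, 0.47, 0.215, 50, -225, -10, -1]])

```text
clock: 11.8
position: [407.6, -82.2, 167.5]
ee_rot: [0.999, 0.027, 0.019, 0.0]
contact_force: [0.2, 0.9, -2.0]
gripper_width: 13.1
grasp_force: 59.7
```

Run:
```python
from bench import *
from h import *
s=read_state()
T=R.from_euler("y",-25,degrees=True)
p,r=deckpose(11,0,100);print(s["clock"],s["position"],p,rel(p,r*T,s),s["joints"])
```

```text
11.8 [407.620286   -82.22527825 167.53434777] [406.349671   -39.57584138 152.10254038] (array([0.   , 0.049, 0.02 ]), array([  0.4, -42.7,  15.4])) [ 0.20044633  0.08898691 -0.61611122  0.00931178 -0.82799573  1.41801914]
```

Request:
carry_out(motion=[[0, 0.03, 0.01, 0, -22, 5, -1], [0, 0.05, 0.02, 0, -42, 15, -1], [0, 0.05, 0.02, 0, -42, 15, -1], [0, 0.05, 0.02, 0, -42, 15, -1]])

```text
clock: 12.3
position: [406.2, -42.2, 152.6]
ee_rot: [0.999, 0.018, 0.042, 0.0]
contact_force: [-0.1, -0.4, -2.5]
gripper_width: 13.2
grasp_force: 59.7
```

Run:
```python
from bench import *
from h import *
import pickle,cv2
s=read_state(); w=get_image("wrist"); pickle.dump((w,s),open("w5.pkl","wb"))
T=R.from_euler("y",-25,degrees=True)
p,r=deckpose(11,0,40);print(s["clock"],s["position"],s["contact_force"],p,rel(p,r*T,s))
# automatic: rail extents, grey/white vs teal along back rows
r_,o=deckT((446.8,-38.2,.034,60))
print("pred",proj(w,r_.apply([[72,74,8],[72,-74,8],[100,-74,8],[100,74,8],[86,45,8]])+o).round(1).tolist())
g=w["color"].astype(int)
teal=(g[:,:,1]-g[:,:,2]>50)
c=cv2.resize(w["color"][60:310,120:420],None,fx=2.4,fy=2.4,interpolation=cv2.INTER_CUBIC)
for q in proj(w,r_.apply([[72,74,8],[72,-74,8],[100,-74,8],[100,74,8]])+o): cv2.circle(c,tuple(np.round((q-[120,60]+.5)*2.4).astype(int).tolist()),4,(255,0,255),1)
cv2.imwrite("pics/w5.png",c)
for row in range(80,180,6):
    x=np.where(~teal[row,130:420])[0]+130
    m=np.where(~teal[row])[0]; seg=[k for k in np.split(m,np.where(np.diff(m)>1)[0]+1) if len(k)>100]
    print(row,[(k[0],k[-1]) for k in seg],end=" ")
```

```text
12.3 [406.18210874 -42.19004289 152.55791085] [-0.12012053 -0.36806864 -2.48864149] [436.33233267 -38.55603789 100.14101615] (array([0.002, 0.003, 0.003]), array([25.8, -2.6, 54.8]))
pred [[143.3, 80.3], [400.8, 81.3], [416.0, 24.6], [127.4, 23.4], [189.2, 53.7]]
80 [(np.int64(143), np.int64(399))] 86 [(np.int64(145), np.int64(397))] 92 [(np.int64(147), np.int64(396))] 98 [(np.int64(148), np.int64(394))] 104 [(np.int64(150), np.int64(392))] 110 [(np.int64(152), np.int64(391))] 116 [(np.int64(154), np.int64(389))] 122 [(np.int64(155), np.int64(388))] 128 [(np.int64(157), np.int64(386))] 134 [(np.int64(159), np.int64(385))] 140 [(np.int64(160), np.int64(383))] 146 [(np.int64(162), np.int64(381))] 152 [(np.int64(137), np.int64(415))] 158 [(np.int64(137), np.int64(416))] 164 [(np.int64(139), np.int64(414))] 170 [(np.int64(141), np.int64(412))] 176 [(np.int64(143), np.int64(410))]
```

Request:
carry_out(motion=[[0.002, 0.003, 0.003, 5, -2.5, 11, -1], [0.002, 0.003, 0.003, 13, -2.5, 28, -1], [0.002, 0.003, 0.003, 20, -2.5, 43, -1], [0.002, 0.003, 0.003, 26, -2.5, 55, -1], [0.002, 0.003, 0.003, 26, -2.5, 55, -1]])

```text
clock: 12.98
position: [436.7, -38.8, 98.7]
ee_rot: [0.999, 0.016, 0.042, -0.0]
contact_force: [-0.4, -0.1, -3.4]
gripper_width: 12.8
grasp_force: 59.7
```

```bash
cat > st.py <<'E'
from bench import *
from h import *
import sys
s=read_state()
T=R.from_euler("y",-25,degrees=True); r,o=deckT((446.8,-38.2,.034,60))
print(s["clock"],"deck xyz",r.inv().apply(s["position"]-o).round(1),"F deck",r.inv().apply(s["contact_force"]).round(1),"rot err",((r*R.from_euler("x",np.pi)*T).inv()*R.from_quat(s["ee_rot"])).as_rotvec().round(3),"w",s["gripper_width"].__round__(1),s["wrist_torque"].round(2))
p,q=deckpose(*map(float,sys.argv[1:4])); print("rel",rel(p,q*T,s))
E
python3 st.py 11 0 35
```

```text
12.975 deck xyz [10.6 -0.3 38.6] F deck [-2.  -0.  -2.8] rot err [-0.001 -0.002  0.001] w 12.8 [-0.04  0.28  0.06]
rel (array([ 0.001,  0.002, -0.001]), array([ 1.9, -0.3,  3.1]))
```

Request:
carry_out(motion=[[0, 0, 0, 0.8, 0, 1.8, -1], [0, 0, 0, 1.7, 0, 3.6, -1], [0, 0, 0, 2.1, 0, 4.5, -1], [0, 0, 0, 2.1, 0, 4.5, -1]])

```text
clock: 13.48
position: [439.2, -38.4, 95.7]
ee_rot: [0.999, 0.017, 0.044, -0.001]
contact_force: [-0.3, -1.3, -1.7]
gripper_width: 13.3
grasp_force: 59.7
```

```bash
python3 st.py 11 0 30.5
```

```text
13.475 deck xyz [11.3  0.1 34.8] F deck [-1.2 -1.3 -1.3] rot err [0.    0.001 0.   ] w 13.3 [-0.05  0.32 -0.04]
rel (array([-0.   , -0.001, -0.   ]), array([1.6, 0.1, 4. ]))
```

Request:
carry_out(motion=[[0, 0, 0, 0.4, 0, 1, -1], [0, 0, 0, 0.8, 0, 2, -1], [0, 0, 0, 1.2, 0, 3, -1], [0, 0, 0, 1.2, 0, 3, -1]])

```text
clock: 13.98
position: [439.5, -38.4, 95.3]
ee_rot: [0.999, 0.017, 0.043, -0.001]
contact_force: [-15.0, 4.7, 26.9]
gripper_width: 13.2
grasp_force: 64.3
```

```bash
python3 st.py 11 0 30.5
```

```text
13.975 deck xyz [11.3  0.  34.2] F deck [ 0.6  5.2 30.7] rot err [-0.    -0.001 -0.   ] w 13.2 [1.61 3.51 0.18]
rel (array([0.   , 0.001, 0.   ]), array([1.3, 0. , 3.5]))
```

Request:
carry_out(motion=[[0, 0, 0, -0.6, 0, -1.4, -1], [0, 0, 0, -2.4, 0, -0.5, -1], [0, 0, 0, -4.2, 0, 0.3, -1], [0, 0, 0, -6, 0, 1.1, -1], [0, 0, 0, -6, 0, 1.1, -1]])

```text
clock: 14.6
position: [438.8, -38.2, 94.9]
ee_rot: [0.999, 0.018, 0.048, -0.001]
contact_force: [-1.6, -1.8, 21.4]
gripper_width: 13.3
grasp_force: 63.2
```

```bash
python3 st.py 5 0 34
python3 - <<'E'
from bench import *
from h import *
import cv2
w=get_image("wrist")
g=w["color"].astype(int); teal=(g[:,:,1]-g[:,:,2]>50)
r,o=deckT((446.2,-38.2,.034,64.3))
print("pred rail",proj(w,r.apply([[72,74,8],[72,-74,8],[100,-74,8],[100,74,8]])+o).round(1).tolist())
for row in range(6,200,8):
    m=np.where(~teal[row])[0]; print(row,[(int(k[0]),int(k[-1])) for k in np.split(m,np.where(np.diff(m)>1)[0]+1) if len(k)>100],end=" ")
c=cv2.resize(w["color"][0:300],(784,420),interpolation=cv2.INTER_CUBIC);cv2.imwrite("pics/w6.png",c)
E
```

```text
14.6 deck xyz [10.5  0.3 34.2] F deck [ 9.2 -1.8 19.4] rot err [ 0.     0.009 -0.003] w 13.3 [-0.59  0.77 -0.08]
rel (array([-0.   , -0.009,  0.003]), array([-5. ,  0.3,  2.5]))
pred rail [[90.5, 133.6], [464.5, 134.9], [499.1, 57.4], [56.8, 55.9]]
6 [(401, 559)] 14 [(426, 559)] 22 [(450, 559)] 30 [] 38 [(75, 479)] 46 [(64, 487)] 54 [(67, 485)] 62 [(64, 489)] 70 [(65, 486)] 78 [(69, 483)] 86 [(73, 479)] 94 [(76, 476)] 102 [(79, 473)] 110 [(83, 469)] 118 [(86, 466)] 126 [(90, 462)] 134 [(95, 455)] 142 [(100, 452)] 150 [(104, 449)] 158 [(107, 445)] 166 [(110, 442)] 174 [(114, 439)] 182 [(117, 435)] 190 [(121, 432)] 198 [(124, 429)]
```

View pics/w6.png

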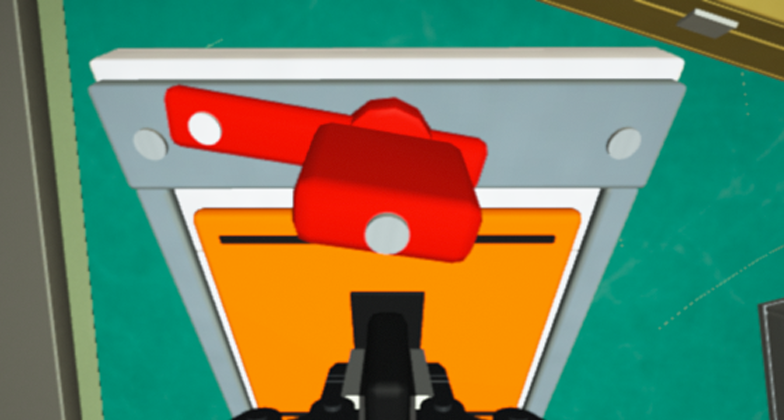

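Request:
carry_out(motion=[[0, 0, 0, -0.5, 0, -1.1, -1], [0, 0, 0, -2.3, 0, -0.3, -1], [0, 0, 0, -4.1, 0, 0.5, -1], [0, 0, 0, -5.9, 0, 1.4, -1], [0, 0, 0, -5.9, 0, 1.4, -1]])

```text
clock: 15.28
position: [430.5, -38.4, 90.1]
ee_rot: [0.999, 0.018, 0.045, -0.001]
contact_force: [-0.5, -0.6, 7.6]
gripper_width: 13.0
grasp_force: 61.3
```

```bash
python3 st.py 5 0 34
```

```text
15.275 deck xyz [ 1.   0.3 34.3] F deck [ 3.4 -0.6  6.8] rot err [ 0.     0.003 -0.001] w 13.0 [-0.14  0.29 -0.  ]
rel (array([-0.   , -0.003,  0.001]), array([ 3.8,  0.3, -1.5]))
```

Request:
carry_out(motion=[[0, 0, 0, -1.4, 0, 0.6, -1], [0, 0, 0, -2.7, 0, 1.2, -1], [0, 0, 0, -2.7, 0, 1.2, -1]])

```text
clock: 15.65
position: [430.3, -38.3, 90.1]
ee_rot: [0.999, 0.018, 0.048, -0.001]
contact_force: [1.6, -1.6, 12.6]
gripper_width: 13.3
grasp_force: 61.8
```

```bash
python3 st.py 5 0 34
```

```text
15.65 deck xyz [ 0.8  0.5 34.3] F deck [ 7.6 -1.7 10.1] rot err [ 0.     0.008 -0.003] w 13.3 [-0.88 -0.34 -0.02]
rel (array([-0.   , -0.008,  0.003]), array([ 4. ,  0.5, -1.5]))
```

Request:
carry_out(motion=[[0, 0, 0, -1.7, 0, 0, -1], [0, 0, 0, -3.1, 0, 0.6, -1], [0, 0, 0, -3.1, 0, 0.6, -1]])

```text
clock: 16.02
position: [429.9, -38.2, 90.3]
ee_rot: [0.999, 0.019, 0.051, -0.001]
contact_force: [6.3, -6.8, 12.5]
gripper_width: 13.1
grasp_force: 61.9
```

```bash
python3 st.py 5 0 34
```

```text
16.025 deck xyz [ 0.5  0.6 34.7] F deck [11.5 -7.1  7.8] rot err [ 0.001  0.014 -0.004] w 13.1 [-2.1  -1.69 -0.2 ]
rel (array([-0.001, -0.014,  0.004]), array([ 4.4,  0.6, -1.2]))
```

Run:
```python
from bench import *
from h import *
w=get_image("wrist"); g=w["color"].astype(int)
r,o=deckT((446.2,-38.2,.034,64.3))
M=np.asarray(w["mtx"]); A=R.from_quat(w["orientation"])
def dk(u,v,z=8):
    d=r.inv().apply(A.apply(np.linalg.inv(M)@[u,v,1])); c=r.inv().apply(w["position"]-o)
    return (c+d*(z-c[2])/d[2]).round(1)
for u in (370,390,400):
    col=g[:,u]; hsvd=col[:,2]-col[:,0]
    print(u,[(v,col[v].tolist()) for v in range(40,165) if np.abs(col[v]-col[v-1]).sum()>25])
    for v in range(40,170):
        if np.abs(col[v]-col[v-1]).sum()>60: print(v,dk(u,v-.5),end=" ")
# cover & guide edges along a row
for v in (165,175,185):
    row=g[v]; print(v,[(u,dk(u-.5,v)[1]) for u in range(90,460) if np.abs(row[u]-row[u-1]).sum()>90])
```

```text
370 [(107, [153, 151, 132]), (108, [137, 139, 126]), (109, [182, 184, 175]), (110, [241, 240, 237]), (147, [201, 205, 211]), (148, [84, 109, 173]), (149, [0, 81, 194]), (150, [0, 100, 225])]
109 [ 72.3 -34.4   8. ] 110 [ 71.9 -34.4   8. ] 147 [ 56.5 -37.6   8. ] 148 [ 56.  -37.7   8. ] 149 [ 55.6 -37.8   8. ] 167 [ 47.  -39.6   8. ] 168 [ 46.5 -39.7   8. ] 169 [ 45.9 -39.8   8. ] 390 [(107, [152, 149, 129]), (108, [137, 138, 124]), (109, [180, 182, 173]), (110, [240, 239, 236]), (147, [198, 201, 210]), (148, [82, 107, 174]), (149, [0, 81, 195]), (150, [0, 99, 226])]
109 [ 72.3 -41.9   8. ] 110 [ 71.9 -42.    8. ] 147 [ 56.5 -45.8   8. ] 148 [ 56.1 -45.9   8. ] 149 [ 55.6 -46.    8. ] 167 [ 47.  -48.2   8. ] 168 [ 46.5 -48.3   8. ] 169 [ 46.  -48.5   8. ] 400 [(107, [151, 147, 129]), (108, [135, 136, 122]), (109, [180, 182, 173]), (110, [240, 239, 236]), (147, [195, 199, 207]), (148, [81, 107, 172]), (149, [0, 81, 195]), (150, [0, 99, 225])]
109 [ 72.3 -45.6   8. ] 110 [ 72.  -45.7   8. ] 147 [ 56.5 -49.9   8. ] 148 [ 56.1 -50.    8. ] 149 [ 55.6 -50.2   8. ] 165 [(136, np.float64(61.4)), (137, np.float64(60.9)), (138, np.float64(60.5)), (140, np.float64(59.6)), (141, np.float64(59.2)), (413, np.float64(-57.7)), (414, np.float64(-58.1)), (417, np.float64(-59.4)), (418, np.float64(-59.8)), (419, np.float64(-60.2))]
175 [(140, np.float64(61.1)), (141, np.float64(60.7)), (144, np.float64(59.4)), (145, np.float64(58.9)), (409, np.float64(-57.4)), (410, np.float64(-57.9)), (414, np.float64(-59.6)), (415, np.float64(-60.1))]
185 [(143, np.float64(61.4)), (144, np.float64(60.9)), (145, np.float64(60.5)), (147, np.float64(59.6)), (148, np.float64(59.1)), (406, np.float64(-57.6)), (407, np.float64(-58.1)), (410, np.float64(-59.4)), (411, np.float64(-59.9)), (412, np.float64(-60.3)), (435, np.float64(-70.7))]
```

Request:
carry_out(motion=[[0, 0, 0, -1.8, -0.3, 0.8, -1], [0, 0, 0, -3.6, -0.3, 1.6, -1], [0, 0, 0, -3.6, -0.3, 1.6, -1]])

```text
clock: 16.45
position: [429.6, -38.0, 90.5]
ee_rot: [0.998, 0.02, 0.054, -0.001]
contact_force: [9.6, -13.0, 19.9]
gripper_width: 12.8
grasp_force: 63.0
```

```bash
python3 st.py 5 0 34
```

```text
16.45 deck xyz [ 0.3  0.8 35. ] F deck [ 17.9 -13.3  12.7] rot err [ 0.001  0.021 -0.005] w 12.8 [-3.96 -2.66 -0.43]
rel (array([-0.001, -0.021,  0.005]), array([ 4.6,  0.8, -1. ]))
```

Request:
carry_out(motion=[[0, 0, 0, 3.5, 0, -1.6, -1], [0, 0, 0, 7, 0, -3.2, -1], [0, 0, 0, 7, 0, -3.2, -1]])

```text
clock: 16.82
position: [430.1, -38.1, 90.3]
ee_rot: [0.999, 0.018, 0.047, -0.001]
contact_force: [4.7, -4.0, 5.2]
gripper_width: 13.1
grasp_force: 60.9
```

```bash
python3 st.py 5 0 34
```

```text
16.825 deck xyz [ 0.7  0.7 34.5] F deck [ 6.6 -4.1  2.2] rot err [ 0.001  0.007 -0.002] w 13.1 [-1.31 -1.26 -0.03]
rel (array([-0.001, -0.007,  0.002]), array([ 4.2,  0.7, -1.3]))
```

Request:
carry_out(motion=[[0, 0, 0, 2, 0.3, -0.9, -1], [0, 0, 0, 2, 0.3, -0.9, -0.5], [0, 0, 0, 2, 0.3, -0.9, 0.2], [0, 0, 0, 2, 0.3, -0.9, 0.2], [0, 0, 0, 2, 0.3, -10, 0.2]])

```text
clock: 17.45
position: [426.9, -39.0, 98.5]
ee_rot: [0.999, 0.017, 0.042, -0.001]
contact_force: [0.4, 0.8, 0.7]
gripper_width: 51.2
grasp_force: 0.0
```

Request:
carry_out(motion=[[0, 0, 0, 0, 0, -30, 0.2], [0, 0, 0, 0, 0, -70, 0.2], [0, 0, 0, 0, 0, -90, 0], [0, 0, 0, 0, 0, -90, -1], [0, 0, 0, 0, 0, -90, -1]])

```text
clock: 18.08
position: [419.2, -39.2, 188.0]
ee_rot: [0.999, 0.017, 0.043, -0.001]
contact_force: [-0.2, -0.3, -0.5]
gripper_width: 6.7
grasp_force: 0.0
```

```bash
python3 st.py 5 0 34
cat > look.py <<'E'
from bench import *
from h import *
import cv2,sys,pickle
w=get_image("wrist"); pickle.dump(w,open("wl.pkl","wb")); g=w["color"].astype(int)
r,o=deckT((446.2,-38.2,.034,64.3))
M=np.asarray(w["mtx"]); A=R.from_quat(w["orientation"])
def dk(u,v,z=8):
    d=r.inv().apply(A.apply(np.linalg.inv(M)@[u,v,1])); c=r.inv().apply(w["position"]-o)
    return (c+d*(z-c[2])/d[2]).round(1)
hsv=cv2.cvtColor(w["color"],cv2.COLOR_BGR2HSV)
om=cv2.inRange(hsv,(8,150,100),(22,255,255)); c=max(cv2.findContours(om,0,1)[0],key=cv2.contourArea)
red=cv2.inRange(hsv,(0,150,60),(6,255,255))|cv2.inRange(hsv,(174,150,60),(180,255,255)); k=max(cv2.findContours(red,0,1)[0],key=cv2.contourArea)
print("cover box",cv2.boundingRect(c),[dk(*p).tolist() for p in cv2.boxPoints(cv2.minAreaRect(c))])
print("red z18",[dk(*p[0],18).tolist() for p in cv2.approxPolyDP(k,3,True)])
wh=((g.min(2)>190)*255).astype(np.uint8)&cv2.dilate(red,np.ones((5,5)))
for q in cv2.findContours(wh,0,1)[0]:
    if cv2.contourArea(q)>10: m=cv2.minEnclosingCircle(q); print("dot",m, dk(*m[0],18))
E
python3 look.py
```

```text
18.075 deck xyz [ 40.1  -0.  124.6] F deck [-0.4 -0.3 -0.3] rot err [ 0.    -0.001  0.001] w 6.7 [-0.02  0.24  0.  ]
rel (array([-0.   ,  0.001, -0.001]), array([ 6.6, -0. , 96.9]))
cover box (196, 134, 159, 106) [[56.3, 57.9, 8.0], [56.3, -56.1, 8.0], [-53.3, -74.9, 8.0], [-53.4, 77.5, 8.0]]
red z18 [[100.3, 49.9, 18.0], [88.4, 50.8, 18.0], [83.4, 20.5, 18.0], [67.9, 20.3, 18.0], [65.0, 4.9, 18.0], [70.7, 6.1, 18.0], [74.8, 0.2, 18.0], [71.4, -4.5, 18.0], [63.5, -1.9, 18.0], [61.3, -17.7, 18.0], [75.5, -18.8, 18.0], [83.4, -23.4, 18.0], [89.0, -22.3, 18.0], [91.5, -9.8, 18.0], [98.6, -1.7, 18.0], [94.5, 9.9, 18.0]]
dot ((256.0, 122.5), 16.37843894958496) [69.6 13.5 18. ]
dot ((308.0, 123.0), 10.770429611206055) [ 69.3 -21.2  18. ]
dot ((206.42308044433594, 88.34615325927734), 5.86973762512207) [91.9 43.1 18. ]
```

```bash
cat > lt.py <<'E'
from kin import *
from bench import read_state
P=(446.2,-38.2,.034,64.3); r,o=deckT(P)
def sol(p,Rt,q0):
    best=None
    for x0 in [q0]+[np.clip(q0+d,LO+.01,HI-.01) for d in np.random.default_rng(1).normal(0,.6,(6,6))]:
        f=lambda q:np.r_[(fk(q,K)[0]-p)/100,(fk(q,K)[1].inv()*Rt).as_rotvec()]
        s=least_squares(f,np.clip(x0,LO+.01,HI-.01),bounds=(LO,HI))
        if best is None or s.cost<best.cost: best=s
        if s.cost<1e-7: break
    return best
if __name__=="__main__":
    q0=read_state()["joints"]; p=r.apply([86,0,36])+o
    for flip in (0,np.pi):
      for t in (-30,-20,-10,0,10,20,30):
        line=[]
        q=q0
        for a in (1.571,1.3,1.0,.7,.4,.1,-.14):
            Rt=r*R.from_euler("z",a-np.pi/2+flip)*R.from_euler("x",np.pi)*R.from_euler("y",-t,degrees=True)
            s=sol(p,Rt,q); ok=s.cost<1e-7
            if ok:q=s.x
            line.append("%.1f"%a if ok else "--")
        print(flip>0,t,line)
    for t in (0,5,10,15):
        line=[]
        for x,y in ((105,45),(86,45),(70,43),(55,35),(45,25),(42,12)):
            s=sol(r.apply([x,y,25])+o,r*R.from_euler("x",np.pi)*R.from_euler("y",-t,degrees=True),q0); line.append("ok" if s.cost<1e-7 else "--")
        print("nose",t,line)
E
python3 lt.py
```

```text
False -30 ['--', '--', '--', '--', '--', '--', '-0.1']
False -20 ['--', '--', '--', '--', '--', '--', '-0.1']
False -10 ['--', '--', '--', '--', '--', '--', '--']
False 0 ['--', '--', '--', '--', '--', '--', '--']
False 10 ['1.6', '1.3', '1.0', '0.7', '0.4', '0.1', '-0.1']
False 20 ['1.6', '1.3', '1.0', '0.7', '0.4', '0.1', '-0.1']
False 30 ['1.6', '1.3', '1.0', '0.7', '0.4', '0.1', '-0.1']
True -30 ['1.6', '1.3', '1.0', '0.7', '0.4', '0.1', '-0.1']
True -20 ['1.6', '1.3', '1.0', '0.7', '0.4', '0.1', '-0.1']
True -10 ['1.6', '1.3', '1.0', '0.7', '0.4', '0.1', '-0.1']
True 0 ['--', '--', '--', '--', '--', '--', '--']
True 10 ['--', '--', '--', '--', '--', '--', '--']
True 20 ['1.6', '1.3', '1.0', '0.7', '--', '--', '-0.1']
True 30 ['1.6', '1.3', '1.0', '--', '--', '--', '-0.1']
nose 0 ['--', '--', '--', '--', '--', '--']
nose 5 ['--', '--', '--', '--', '--', '--']
nose 10 ['ok', 'ok', 'ok', '--', '--', '--']
nose 15 ['ok', 'ok', 'ok', 'ok', 'ok', 'ok']
```

```bash
cat > lt2.py <<'E'
from lt import *
import sys
s=read_state(); q=s["joints"]
def pose(a,z,t=25): return r.apply([86,0,z])+o, r*R.from_euler("z",a-np.pi/2)*R.from_euler("x",np.pi)*R.from_euler("y",-t,degrees=True)
def rep():
    print(s["clock"],"deck",r.inv().apply(s["position"]-o).round(1),"F",r.inv().apply(s["contact_force"]).round(1),"w",round(s["gripper_width"],1),"ang",round(float((r.inv()*R.from_quat(s["ee_rot"])*R.from_euler("y",25,degrees=True)*R.from_euler("x",np.pi)).as_rotvec()[2]+np.pi/2),3))
E
cat > a.py <<'E'
from lt2 import *
rep()
for a,z in ((1.571,95),(1.0,95),(.5,95),(0,95),(-.13,95),(-.13,38),(.3,38),(.8,38),(1.2,38),(1.6,38)):
    x=sol(*pose(a,z),q); q=x.x; print(a,z,x.cost<1e-7,q.round(2).tolist())
print(rel(*pose(-.13,95),s))
E
python3 a.py
```

```text
18.125 deck [ 3.820e+01 -1.000e-01  1.203e+02] F [0.5 0.  0.6] w 0.4 ang 1.57
1.571 95 True [0.28, 0.14, -0.5, 0.03, -0.85, 1.31]
1.0 95 True [0.11, 0.14, -0.41, -0.29, -0.87, 1.15]
0.5 95 True [-0.02, 0.13, -0.39, -0.55, -0.84, 0.99]
0 95 True [-0.14, 0.11, -0.44, -0.8, -0.76, 0.82]
-0.13 95 True [-0.17, 0.1, -0.45, -0.87, -0.73, 0.77]
-0.13 38 True [-0.18, 0.23, -0.43, -0.97, -0.68, 0.92]
0.3 38 True [-0.08, 0.24, -0.39, -0.71, -0.74, 1.02]
0.8 38 True [0.05, 0.25, -0.39, -0.43, -0.77, 1.15]
1.2 38 True [0.16, 0.25, -0.43, -0.2, -0.77, 1.25]
1.6 38 True [0.27, 0.25, -0.51, 0.05, -0.73, 1.33]
(array([7.20e-01, 1.00e-03, 1.54e+00]), array([54. , -0.2,  2.7]))
```

Request:
carry_out(motion=[[0.07, 0, 0.15, 18, 0, -8, 0], [0.145, 0, 0.31, 36, 0, -6, 0], [0.22, 0, 0.465, 54, 0, 3, 0], [0.29, 0, 0.62, 54, 0, 3, 0], [0.36, 0, 0.77, 54, 0, 3, 0]])

```text
clock: 18.75
position: [473.7, -37.4, 188.5]
ee_rot: [0.915, -0.353, 0.035, -0.192]
contact_force: [-0.5, 0.5, -0.2]
gripper_width: 42.9
grasp_force: 0.0
```

Request:
carry_out(motion=[[0.07, 0, 0.15, 0, 0, 0, 0], [0.145, 0, 0.31, 0, 0, 0, 0], [0.22, 0, 0.465, 0, 0, 0, 0], [0.29, 0, 0.62, 0, 0, 0, 0], [0.36, 0, 0.77, 0, 0, 0, 0]])

```text
clock: 19.38
position: [473.4, -37.4, 188.7]
ee_rot: [0.668, -0.657, 0.022, -0.348]
contact_force: [-0.6, 0.3, 0.1]
gripper_width: 43.0
grasp_force: 0.0
```

Request:
carry_out(motion=[[0, 0, 0, 0, 0, 0, 0], [0, 0, 0, 0, 0, 0, 0]])

```text
clock: 19.62
position: [474.0, -37.4, 189.8]
ee_rot: [0.671, -0.654, 0.023, -0.347]
contact_force: [-0.4, 0.4, 0.5]
gripper_width: 43.1
grasp_force: 0.0
```

```bash
cat > b.py <<'E'
from lt2 import *
rep(); print(rel(*pose(float(sys.argv[1]),float(sys.argv[2])),s),s["joints"].round(2))
E
python3 b.py -.13 60
```

```text
19.625 deck [86.9 -0.2 94.8] F [-0.1  0.4  0.7] w 43.1 ang -0.127
(array([0.001, 0.001, 0.003]), array([14.6,  0.9, 31.5])) [-0.16  0.1  -0.43 -0.85 -0.74  0.75]
```

Request:
carry_out(motion=[[0, 0, 0, 7, 0.9, 15, 0], [0, 0, 0, 15, 0.9, 32, 0], [0, 0, 0, 21, 0.9, 45, 0], [0, 0, 0, 24, 0.9, 51, 0], [0, 0, 0, 24, 0.9, 51, 0]])

```text
clock: 20.25
position: [501.5, -36.3, 140.6]
ee_rot: [0.671, -0.655, 0.023, -0.348]
contact_force: [-0.1, -0.5, -0.4]
gripper_width: 42.5
grasp_force: 0.0
```

```bash
python3 b.py -.13 38
```

```text
20.25 deck [86.  -0.  38.4] F [-0.3 -0.5 -0.3] w 42.5 ang -0.129
(array([0.   , 0.001, 0.001]), array([0.2, 0. , 0.4])) [-0.18  0.22 -0.42 -0.95 -0.69  0.89]
```

Request:
carry_out(motion=[[0, 0, 0, 0, 0, 0, -0.5], [0, 0, 0, 0, 0, 0, -1], [0, 0, 0, 0, 0, 0, -1], [0, 0, 0, 0, 0, 0, -1]])

```text
clock: 20.75
position: [500.7, -36.3, 141.4]
ee_rot: [0.671, -0.655, 0.023, -0.348]
contact_force: [-5.0, -0.8, 5.3]
gripper_width: 12.9
grasp_force: 59.8
```

```bash
python3 b.py -.13 38
```

```text
20.75 deck [85.8  0.  39.5] F [-1.7 -0.6  7.1] w 12.9 ang -0.129
(array([-0.   ,  0.002,  0.001]), array([ 0.6, -0.2,  1.4])) [-0.18  0.22 -0.42 -0.95 -0.69  0.89]
```

Request:
carry_out(motion=[[-0.042, 0, -0.091, 0, 0, 0, -1], [-0.106, 0, -0.227, 0, 0, 0, -1], [-0.169, 0, -0.363, 0, 0, 0, -1], [-0.233, 0, -0.499, 0, 0, 0, -1], [-0.296, 0, -0.635, 0, 0, 0, -1]])

```text
clock: 21.38
position: [501.0, -36.3, 141.6]
ee_rot: [0.885, -0.408, 0.035, -0.222]
contact_force: [-4.1, -0.9, 3.3]
gripper_width: 13.0
grasp_force: 59.7
```

```bash
python3 b.py .57 38
```

```text
21.375 deck [86.1  0.1 39.5] F [-1.9 -0.8  4.9] w 13.0 ang 0.575
(array([0.001, 0.001, 0.006]), array([0.6, 0.2, 1.4])) [-0.01  0.25 -0.37 -0.55 -0.78  1.08]
```

Smooth. About 1.0 rad remains.

Request:
carry_out(motion=[[-0.063, 0, -0.136, 0, 0, 0, -1], [-0.127, 0, -0.272, 0, 0, 0, -1], [-0.19, 0, -0.408, 0, 0, 0, -1], [-0.254, 0, -0.544, 0, 0, 0, -1], [-0.317, 0, -0.68, 0, 0, 0, -1]])

```text
clock: 22.0
position: [501.2, -35.9, 141.7]
ee_rot: [0.993, -0.091, 0.043, -0.058]
contact_force: [-3.8, -0.3, 4.0]
gripper_width: 13.1
grasp_force: 59.5
```

```bash
python3 b.py 1.6 38
```

```text
22.0 deck [86.3  0.4 39.5] F [-1.3 -0.2  5.4] w 13.1 ang 1.325
(array([-0.118, -0.001, -0.248]), array([0.4, 0.5, 1.5])) [ 0.2   0.25 -0.44 -0.13 -0.76  1.28]
```

Request:
carry_out(motion=[[-0.055, 0, -0.118, 0, 0, 0, -1], [-0.1, 0, -0.215, 0, 0, 0, -1], [-0.125, 0, -0.27, 0, 0, 0, -1], [-0.125, 0, -0.27, 0, 0, 0, -1]])

```text
clock: 22.5
position: [501.1, -35.8, 141.7]
ee_rot: [0.998, 0.037, 0.045, 0.009]
contact_force: [-3.9, 0.3, 5.9]
gripper_width: 13.4
grasp_force: 64.9
```

```bash
python3 b.py 1.6 38; python3 -c "
from bench import *;print(read_state()['wrist_torque'])"
```

```text
22.5 deck [86.3  0.5 39.5] F [-0.4  0.5  7.1] w 13.4 ang 1.615
(array([ 0.005, -0.002,  0.014]), array([0.3, 0.5, 1.6])) [ 0.27  0.25 -0.52  0.06 -0.73  1.33]
[ 0.80804031  1.13407415 -0.72177816]
```

Request:
carry_out(motion=[[0, 0, 0, 0, 0, 0, -0.5], [0, 0, 0, 0, 0, 0, 0], [0, 0, 0, -4, 0, -9, 0], [0, 0, 0, -17, 0, -36, 0], [0, 0, 0, -32, 0, -68, 0]])

```text
clock: 23.12
position: [462.8, -37.9, 206.6]
ee_rot: [0.998, 0.039, 0.044, 0.01]
contact_force: [0.5, 0.1, 0.1]
gripper_width: 42.3
grasp_force: 0.0
```

Request:
carry_out(motion=[[0, 0, 0, -20, 0, -20, 0], [0, 0, 0, -40, 0, -40, 0], [0, 0, 0, -40, 0, -40, 0], [0, 0, 0, -40, 0, -40, 0]])

```text
clock: 23.62
position: [420.3, -40.3, 242.2]
ee_rot: [0.998, 0.039, 0.045, 0.009]
contact_force: [-1.1, -0.2, 0.1]
gripper_width: 42.5
grasp_force: 0.0
```

```bash
python3 b.py 1.57 38; python3 look.py
```

```text
23.625 deck [ 66.5  -1.2 167.1] F [-0.9 -0.2  0.7] w 42.5 ang 1.619
(array([ 0.019, -0.002,  0.045]), array([ 72.1,   0. , 108.9])) [ 0.32 -0.01 -0.53  0.05 -0.98  1.3 ]
cover box (210, 138, 128, 91) [[-55.0, 72.2, 8.0], [55.2, 58.4, 8.0], [56.9, -56.4, 8.0], [-54.0, -73.5, 8.0]]
red z18 [[110.4, 6.2, 18.0], [97.6, 6.5, 18.0], [88.5, 11.9, 18.0], [76.0, 6.7, 18.0], [37.3, 6.4, 18.0], [35.7, -4.7, 18.0], [90.4, -9.8, 18.0], [97.4, -5.3, 18.0], [110.2, -4.5, 18.0]]
dot ((273.5714416503906, 159.0), 3.5715160369873047) [41.8  0.6 18. ]
```

```bash
python3 -c "
from bench import *
print(job_done())"
```

```text
the job is handed in; nothing more can be done
None
```

I handed the job in at about 24 s. The cover is flat on the deck, pressed under the lip until it met a firm stop at about 18 N, and the red latch is turned to its closed stop. The final camera check agrees, but no verdict came back. The cover stopped about 1 mm above the deck's origin, within the limit. I had to set it back on the dish once to re-grip at a tilt the arm could reach.

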